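# Load the inspection fixture and lock its bolt with the T-key

### The arm

A 6-joint arm with a two-finger parallel gripper is mounted at the origin on the work surface. World frame = base frame: x ahead of the robot, y to its left, z up, the work surface at z = 0. Lengths are in m, angles in rad, forces in N, time in s.
With the tool pointing down it reaches from about 0.375 to 0.975 m from the base axis. Payload 3.8 kg.
Tool frame: the origin (TCP) lies midway between the tips of the shut fingers; the grasp point (between the pads) lies 19 mm behind it; x points along the fingers, y is the direction in which the jaws open and shut, and the axes are right-handed (so a half turn about x gives the same grasp; the last joint's range is limited). The gripper opens to 88 mm and grips with 3 to 60 N. Pads are 18 mm wide; open, the fingers measure 123 mm over their backs; the gripper's body (75 mm by 187 mm) begins 45 mm behind the grasp point.
Start: joints at [-1.382, 0.264, 1.604, -0, 1.274, -0.037], TCP at [0.151, -0.658, 0.205] pointing down, gripper open.
Joint ranges: [-2.63, 2.63], [-0.94, 2.18], [0.31, 2.57], [-1.31, 4.45], [0, 2.66], [-2.55, 2.55]. Speed limits (rad/s): [2.57, 2.57, 3.14, 3.14, 3.14, 3.14].

### API

Orientations are given as a rotation vector (axis times angle).
In Python, from cell import manip, inverse_kinematics, cams, order gives the robot as it stands. Calls block until the motion is done:
- manip.move_pose(position, orientation): joint-space move of the TCP to a pose.
- manip.move_linear(position, rate=0.15, rot=None): straight line of the TCP; rot=None keeps the orientation; rate is the mean speed in m/s.
- manip.set_joints(angles): joint-space move.
- manip.set_gripper(opening, force=None): finger opening in m; force is the grip in N (None keeps the last); returns when the fingers have stopped.
- manip.dwell(seconds).
- inverse_kinematics(position, orientation): joint angles nearest the present ones, or None.
- manip.state(): the state.
- cams.capture(name): name is "scene" or "side" or "wrist"; returns a dict with "image" (400x640x3 uint8, blue, green, red), "z_map" (400x640 float32, m along the optical axis (not along the pixel's ray), 0 where there is no reading), "intrinsics" (3x3 intrinsics, pixels), "position" and "orientation" of the camera in the world; the wrist camera has in their place "T_tool_cam" (4x4, takes a point from camera to tool coordinates, whose origin is the TCP and whose axes are the tool frame's). Camera axes: x right, y down, z forward; pixel columns grow to the right and rows downward; lengths in m; the calibration is good to about 2 mm. A picture is of the moment at which its call begins: read the wrist's pose just before it.
A pose or a line that the arm cannot do raises manip.IKError and nothing moves.
- order.close_job(): hands the job in, once; it reports no verdict.
The state is a dict: "clock": time; "joint_pos": joint angles; "joint_velocities": joint speeds; "tau": joint torques, N m; "tool_pos": TCP position; "tcp_rot": TCP orientation; "contact_force": force on the tool from outside, world axes, zero at the start; "moment": the same for the moment, N m; "gripper_width": finger opening in m.
Only numpy, scipy, OpenCV 4.12 (cv2) and the standard library are available. Lean on these libraries where they do the work, as an engineer would, in place of code of your own. Each camera call takes 0.05 s, during which the arm holds its last target.

### The job

Slide the cover of the spares case fully aside and stand every stepped steel reference pin you find there upright in the white-floored tray of the inspection fixture, leaving the square block in the case. Then slide the fixture's bolt fully home into its keeper block, and after that fetch the T-handled key from its wooden stand and use it to turn the screw sunk in the keeper clockwise until it stops. Finish with the key back in its stand, fully down, and the cover slid back shut over the pockets, and do not disturb the lens, tape roll, mouse or cardboard box.

Things in the scene. Friction and masses are not known exactly. Their poses are not given: they have to be found in the camera images.
- case: Grey spares case 250 (x) x 230 (y) x 46 mm high, fixed, may be turned. Origin: centre of underside, x to its back. Front half (x -110 to -12, y -102 to 102 mm): deep recess, see pockets. Back half: flat deck at 46 mm. A 7 mm high aluminium lip round the top edge (inside 240 x 214 mm) keeps the cover on.
- cover: Loose aluminium plate 115 (x) x 208 (y) x 5 mm, 0.3 kg, on the case top (underside at 46 mm) within the lip. Origin: centre of underside. In its middle a black grip bar along y, 12 mm wide, 76 long, 23 to 35 mm over the underside. Shut: at case x about -62 mm, against the front lip. Slid back along the case's x over the deck it reaches +62 mm; the pockets are all clear from about +45 mm.
- pin1: Reference pin: turned steel, a round base of 32 mm diameter x 16 mm with an 18 mm diameter x 20 mm stem on it (36 mm high in all), 80 g, upright in one of the pockets at the start. All pins are alike. Two or three of the three are present; absent ones are None. Origin: centre of its underside, z up.
- pin2: Reference pin: turned steel, a round base of 32 mm diameter x 16 mm with an 18 mm diameter x 20 mm stem on it (36 mm high in all), 80 g, upright in one of the pockets at the start. All pins are alike. Two or three of the three are present; absent ones are None. Origin: centre of its underside, z up.
- pin3: Reference pin: turned steel, a round base of 32 mm diameter x 16 mm with an 18 mm diameter x 20 mm stem on it (36 mm high in all), 80 g, upright in one of the pockets at the start. All pins are alike. Two or three of the three are present; absent ones are None. Origin: centre of its underside, z up.
- block: Plain square steel block 26 x 26 x 20 mm in one of the pockets; it stays there. Origin: centre of its underside.
- fixture: Inspection fixture, fixed; may be turned. Dark base plate 200 (x) x 250 (y) x 10 mm with the tray along its front and bolt and keeper along its back. Origin: centre of its underside. The bolt slides towards the fixture's -y.
- tray (a point): Middle of the tray's floor (fixture x -48, y 0, height 10 mm); axes as the fixture's. Inside 84 (x) x 200 (y) mm, white floor, a 4 mm thick rim 14 mm high all round. Room for three pins side by side along y.
- bolt_knob (a point): Centre of the top of the bolt's upright grip pin (16 mm diameter, 17 at its top 4 mm, rising from 24 to 70 mm over the table), which moves with the bolt. At bolt value 0 it is at fixture x 58, y 87 mm. Axes as the fixture's. Guide blocks 16 mm thick, 34 mm high stand at fixture y 30 and y 112.
- bolt (a joint): Slide of the bolt in m: 0 fully drawn, 0.045 fully home in the keeper (end stop). Grows as the grip pin moves to the fixture's -y. About 2 N of friction; stays where left.
- well (a point): Centre of the mouth of the well in the top of the aluminium keeper block (70 x 70 mm, top 55 mm over the table, fixture x 58, y -85 mm). Axes as the fixture's. The well is 40 mm square; 25 mm below its mouth is the top of the screw: a 27.5 mm square brass head with a 17.5 mm square socket 16 mm deep on the well's axis.
- screw (a joint): Turn of the screw in rad; grows clockwise seen from above. At 0 the sides of its square socket are parallel to the fixture's x and y; at v they are turned v clockwise. Starts loose at 0 to 0.5; stop (tight) at 2.3. About 0.12 N m of friction; stays where left; it does not rise or sink.
- key: Steel T-key 88 mm high, 0.18 kg. Origin: centre of the tip's end; z up the shaft, x along the T-bar. Square 15 mm tip (sides along x and y, last 6 mm stepped to 10), 14 mm shaft, flat round collar 54 mm diameter at 40 to 45 mm, black T-bar 80 (x) x 14 (y) x 16 mm at 72 to 88 mm. With the tip fully in socket or stand the collar lies on the block's top and the key stands by itself.
- key_tip (a point): The end of the key's tip (the key's origin).
- stand_hole (a point): Centre of the 28 mm square through hole in the top of the wooden key stand (block 70 x 70 x 55 mm, fixed, may be turned); this point is 55 mm over the table.
- lens: Black camera lens 30 mm diameter, 42 mm high, upright between case and fixture; leave alone. Origin: centre of its underside.
- tape: Roll of clear tape, 70 mm outer diameter, 19 mm high, lying flat; leave alone. Origin: centre of its underside.
- mouse: Black computer mouse 100 x 56 x 28 mm; leave alone. Origin: centre of its underside.
- tube_box: Small cardboard box 50 x 90 x 35 mm; leave alone. Origin: centre of its underside.
- pockets (a point): Centre of the recess floor of the case (case x -61, y 0, height 6 mm); axes as the case's. Four pockets side by side along y, at y -75, -25, 25, 75 mm from it, each about 44 (x) x 46 (y) mm, parted by 4 mm thick ridges only 12 mm high.
Mind the look-alikes: they are no part of the job. Of the things that look like the cover, the larger one is meant. Leave any orange look-alike of the key alone.

How it is judged:
On the way, in this order (a step that is already met when the one before it is completed fails the run):
1. the cover is slid aside onto the deck, all pockets clear (x of cover in the frame of case between 0.042 and 0.08 m and z of cover in the frame of case between 0.04 and 0.052 m), for 0.2 s.
2. every pin stands upright in the tray, let go (x of pin1 in the frame of tray between -0.036 and 0.036 m and y of pin1 in the frame of tray between -0.094 and 0.094 m and z of pin1 in the frame of tray between -0.004 and 0.006 m and angle between each of pin1, pin2, pin3's own z axis and vertical below 0.15 rad and linear speed of each of pin1, pin2, pin3 below 0.02 m/s and x of pin2 in the frame of tray between -0.036 and 0.036 m and y of pin2 in the frame of tray between -0.094 and 0.094 m and z of pin2 in the frame of tray between -0.004 and 0.006 m and x of pin3 in the frame of tray between -0.036 and 0.036 m and y of pin3 in the frame of tray between -0.094 and 0.094 m and z of pin3 in the frame of tray between -0.004 and 0.006 m and contact force between the fingers and pin1 below 0.05 N and contact force between the fingers and pin2 below 0.05 N and contact force between the fingers and pin3 below 0.05 N), for 0.2 s.
3. the bolt is home in its keeper (0.040 or more) (value of joint bolt above 0.04 m), for 0.2 s.
4. the screw is turned tight (2.0 or more) by the key, whose tip is in the socket (value of joint screw above 2 rad and horizontal distance between key_tip and well below 0.006 m and z of key_tip in the frame of well below -0.03 m), for 0.2 s.
At the end, for the whole second after the job is handed in: Every pin stands upright (0.15 rad) in the tray; bolt at 0.040 m or more; screw at 2.0 rad or more; key in its stand, collar down (tip within 12 mm of the axis, tilt under 0.1 rad); cover shut within 12 mm of the front lip; block still in the case; all at rest (x of pin1 in the frame of tray between -0.036 and 0.036 m and y of pin1 in the frame of tray between -0.094 and 0.094 m and z of pin1 in the frame of tray between -0.004 and 0.006 m and angle between each of pin1, pin2, pin3's own z axis and vertical below 0.15 rad and linear speed of each of pin1, pin2, pin3, key, cover below 0.02 m/s and x of pin2 in the frame of tray between -0.036 and 0.036 m and y of pin2 in the frame of tray between -0.094 and 0.094 m and z of pin2 in the frame of tray between -0.004 and 0.006 m and x of pin3 in the frame of tray between -0.036 and 0.036 m and y of pin3 in the frame of tray between -0.094 and 0.094 m and z of pin3 in the frame of tray between -0.004 and 0.006 m and value of joint bolt above 0.04 m and value of joint screw above 2 rad and horizontal distance between key_tip and stand_hole below 0.012 m and angle between key's own z axis and vertical below 0.1 rad and z of key_tip in the frame of stand_hole between -0.046 and -0.034 m and x of cover in the frame of case between -0.08 and -0.05 m and z of cover in the frame of case between 0.04 and 0.052 m and y of cover in the frame of case between -0.012 and 0.012 m and horizontal distance between block and pockets below 0.11 m and height (world z) of block below 0.03 m); the robot touches nothing.
It fails at once if the lens, tape, mouse or cardboard box is moved more than 30 mm (distance of any of lens, tape, mouse, tube_box from where it was at the start of the episode above 0.03 m).
It fails at once if the square block is taken out of the case (height (world z) of block above 0.08 m).
Of pin1, pin2, pin3 only 2 to 3 are there at a start; the rules pass over those that are not, and their reading is None.
At some moment in a run one of pin1, pin2, pin3, cover may be knocked a few centimetres aside while the robot is not near it.
It also fails if it takes over 210 s, if anything falls off the work surface, if the arm or the gripper's body presses on something with over 40 N, if the wrist force passes 120 N, or if a joint passes its speed limit or range.

## Working session

There is one attempt and no reset: what is moved stays moved. The work goes in short steps, each a Python script; the robot and the scene stay as the last script left them, time stands still between calls to the robot, and variables do not carry over. Pictures are saved under pics/ and viewed, and the job is handed in when it is done.

```bash
ls; mkdir -p pics; python3 - <<'E'
from cell import manip,cams
import cv2,json
s=manip.state(); print(s)
for n in ["scene","side","wrist"]:
    c=cams.capture(n); cv2.imwrite(f"pics/a_{n}.png",c["image"])
    print(n,c["intrinsics"],c.get("position"),c.get("orientation"),c.get("T_tool_cam"))
E
```

```text
pics
{'clock': 0.0, 'joint_pos': array([-1.38191621e+00,  2.64759538e-01,  1.60531073e+00,  1.86262505e-05,
        1.27367176e+00, -3.69407507e-02]), 'joint_velocities': array([ 6.04781322e-04, -2.14642180e-04, -5.00850801e-04,  5.99983336e-04,
       -7.85940175e-05,  2.95333639e-04]), 'tau': array([ 1.00227819e-03, -5.02107453e+01, -3.56876886e+01,  7.27129192e-02,
        2.92022905e-02, -1.80627039e-04]), 'tool_pos': array([ 0.15097493, -0.65713584,  0.20401792]), 'tcp_rot': array([ 2.1026986 ,  0.24071158, -2.10300626]), 'contact_force': array([ 0.69652368,  0.38670628, -0.01660117]), 'moment': array([-0.02032774, -0.03652054, -0.01126664]), 'gripper_width': 0.08817264647982594}
scene [[366.18849967   0.         318.19493824]
 [  0.         366.18849967 204.33965896]
 [  0.           0.           1.        ]] [1.10263945 0.30021436 0.65173983] [-1.19443764 -2.24481965  1.01526267] None
side [[381.86165182   0.         320.36569475]
 [  0.         381.86165182 204.1596356 ]
 [  0.           0.           1.        ]] [0.20785875 0.50229804 0.88176984] [-0.75654581  2.70775643 -0.95349049] None
wrist [[291.25890753   0.         321.49449901]
 [  0.         291.25890753 204.87098032]
 [  0.           0.           1.        ]] None None [[-9.79177132e-04 -3.15609693e-01  9.48888594e-01 -1.78894295e-01]
 [ 9.99999189e-01 -1.08155238e-03  6.72184205e-04  1.86599117e-05]
 [ 8.14124864e-04  9.48888482e-01  3.15610496e-01 -8.27880410e-02]
 [ 0.00000000e+00  0.00000000e+00  0.00000000e+00  1.00000000e+00]]
```

View pics/a_scene.png

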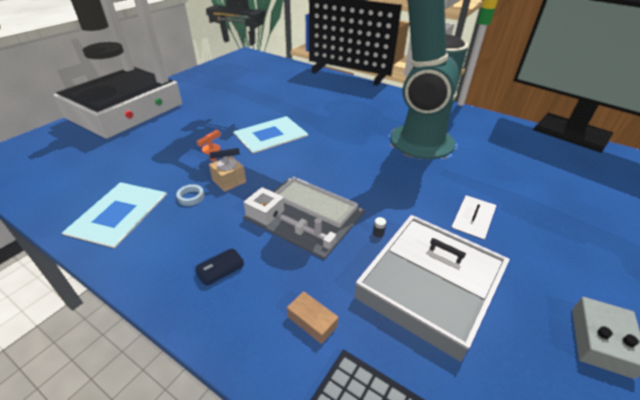

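View pics/a_side.png

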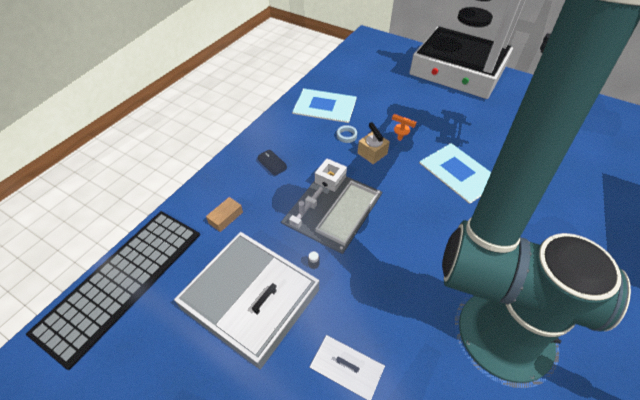

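View pics/a_wrist.png

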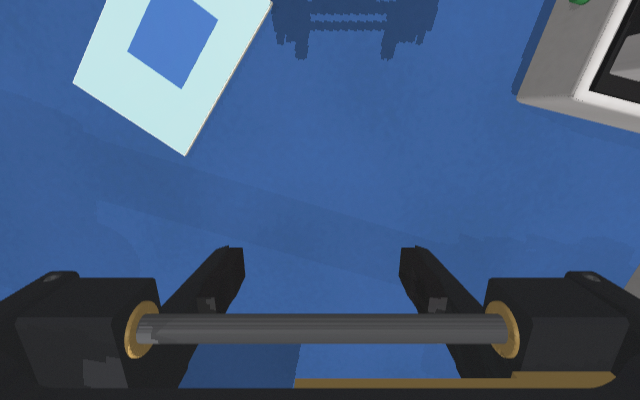

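The pictures show, in scene pixels: the case at (435,285) with its cover and bar at (447,250), the fixture at (305,215), and the stand at (228,173) with the black T-key. The orange key is at (208,140), and the small cover look-alike lies on the table at (475,215). Next I'll measure from the clouds.

```bash
cat > h.py <<'E'
import numpy as np,cv2
from scipy.spatial.transform import Rotation as R
from cell import manip,cams,inverse_kinematics,order
def pose(c,st=None):
    if c.get("position") is not None:
        return R.from_rotvec(c["orientation"]).as_matrix(),np.array(c["position"])
    T=c["T_tool_cam"];Rt=R.from_rotvec(st["tcp_rot"]).as_matrix()
    return Rt@T[:3,:3],Rt@T[:3,3]+st["tool_pos"]
def cap(n):
    st=manip.state();c=cams.capture(n);c["R"],c["p"]=pose(c,st);return c
def rays(c,uv):
    uv=np.atleast_2d(uv).astype(float);K=c["intrinsics"]
    return np.c_[(uv[:,0]-K[0,2])/K[0,0],(uv[:,1]-K[1,2])/K[1,1],np.ones(len(uv))]@c["R"].T
def plane(c,uv,z):
    d=rays(c,uv);return c["p"]+d*((z-c["p"][2])/d[:,2])[:,None]
def cloud(c):
    h,w=c["z_map"].shape;v,u=np.mgrid[:h,:w]
    P=c["p"]+rays(c,np.c_[u.ravel(),v.ravel()])*c["z_map"].ravel()[:,None]
    P[c["z_map"].ravel()==0]=np.nan
    return P.reshape(h,w,3)
def proj(c,P):
    q=(np.atleast_2d(P)-c["p"])@c["R"];K=c["intrinsics"]
    return np.c_[q[:,0]/q[:,2]*K[0,0]+K[0,2],q[:,1]/q[:,2]*K[1,1]+K[1,2]]
def crop(c,name,u0,v0,u1,v1,s=4):
    cv2.imwrite("pics/"+name,cv2.resize(c["image"][v0:v1,u0:u1],None,fx=s,fy=s,interpolation=cv2.INTER_CUBIC))
E
python3 - <<'E'
from h import *
a=cap("scene");b=cap("side")
crop(a,"b1.png",180,120,380,260,4);crop(a,"b2.png",340,190,520,330,4);crop(b,"b3.png",270,100,420,250,4);crop(b,"b4.png",170,225,390,395,3)
for c in (a,b):
    P=cloud(c)
    uvs={"table":[(150,150)] }
    z=P[...,2];print("neg",np.nanpercentile(z[100:300,100:500],[5,50,95]))
for c,box in ((a,(330,200,520,370)),(b,(160,220,340,370))):
    P=cloud(c);u0,v0,u1,v1=box
    sub=P[v0:v1,u0:u1].reshape(-1,3);z=sub[:,2]
    for lo,hi in ((.035,.060),(.065,.09)):
        q=sub[(z>lo)&(z<hi)];
        if len(q)>5:
            r=cv2.minAreaRect((q[:,:2]*1000).astype(np.float32));print(lo,len(q),r,np.median(q[:,2]),q.mean(0))
E
```

```text
neg [-0.00113976  0.00189735  0.05512056]
neg [-7.53301441e-01 -3.34501256e-04  2.70815109e-01]
0.035 11312 ((575.451416015625, 201.45938110351562), (321.90130615234375, 393.33966064453125), 20.891828536987305) 0.04763750149578627 [0.57981964 0.24408582 0.04826427]
0.065 286 ((509.2738952636719, 242.24693298339844), (75.7975082397461, 14.075334548950195), 86.87918853759766) 0.07937551022064965 [0.51138183 0.24294972 0.07756482]
0.035 9843 ((574.1052856445312, 207.1383514404297), (320.7559814453125, 388.0678405761719), 22.193294525146484) 0.04864638821322109 [0.55435402 0.24824783 0.04830713]
0.065 217 ((507.2972717285156, 244.23097229003906), (76.56597900390625, 13.468883514404297), 86.94662475585938) 0.07951279809502343 [0.50610465 0.24582203 0.07853203]
```

View pics/b1.png

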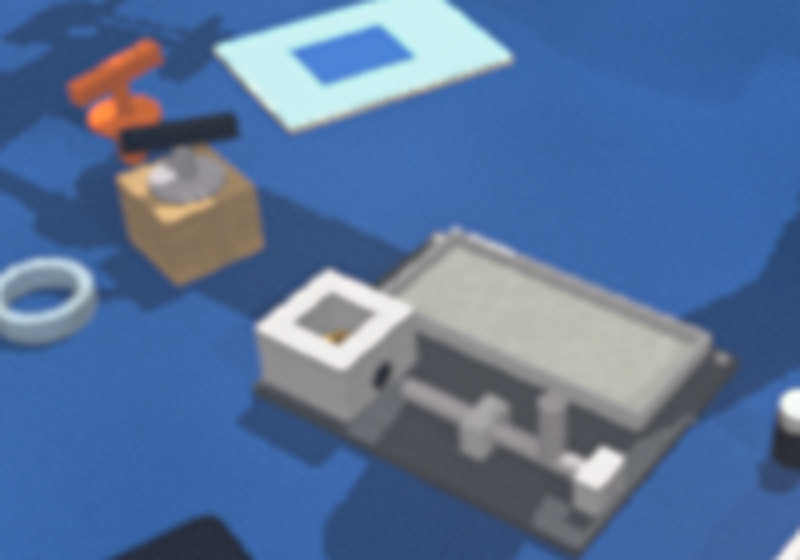

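View pics/b2.png

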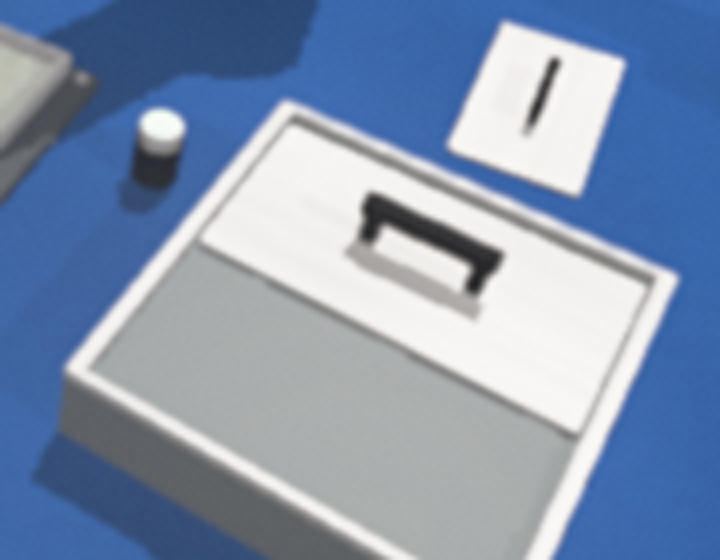

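View pics/b3.png

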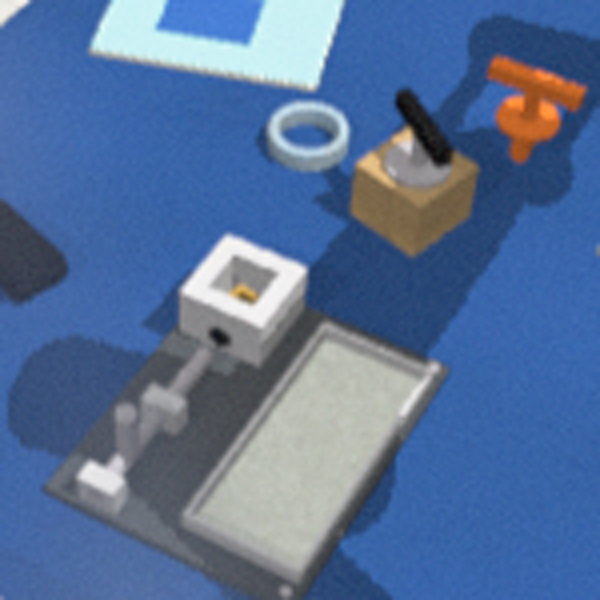

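View pics/b4.png

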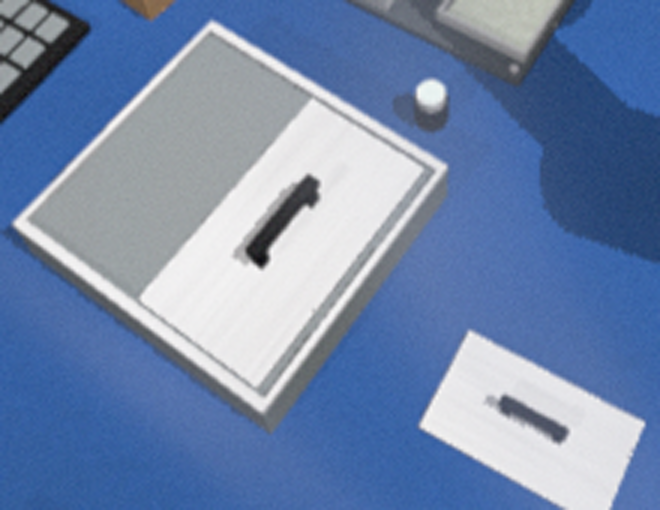

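```bash
python3 - <<'E'
from h import *
a=cap("scene");b=cap("side")
A=lambda l,o,s:np.array(l)/s+np.array(o)
def show(n,c,px,z):
    P=plane(c,px,z)[:,:2]*1000; print(n,P.round(0).tolist(),"mean",P.mean(0).round(1))
    d=np.diff(np.r_[P,P[:1]],axis=0);print("   len",np.hypot(*d.T).round(0),"ang",np.degrees(np.arctan2(d[:,1],d[:,0])).round(1))
show("keepA",a,A([(258,327),(330,270),(415,313),(340,370)],(180,120),4),.055)
show("keepB",b,A([(230,236),(308,270),(262,332),(182,293)],(270,100),4),.055)
show("wellA",a,A([(298,318),(333,290),(377,312),(340,340)],(180,120),4),.055)
show("trayA",a,A([(458,230),(712,338),(632,428)],(180,120),4),.024)
show("trayB",b,A([(325,325),(440,368),(300,580),(183,520)],(270,100),4),.024)
show("knobA",a,A([(553,395)],(180,120),4),.07)
show("knobB",b,A([(126,410)],(270,100),4),.07)
show("caseA",a,A([(287,100),(678,277),(66,370)],(340,190),4),.053)
show("caseB",b,A([(212,22),(14,226),(265,408),(447,165)],(170,225),3),.053)
# key bar and collar by cloud
for c,box in ((a,(195,140,260,175)),(b,(350,115,395,170))):
    P=cloud(c);u0,v0,u1,v1=box;q=P[v0:v1,u0:u1].reshape(-1,3);im=c["image"][v0:v1,u0:u1].reshape(-1,3)
    m=(q[:,2]>.09)&(q[:,2]<.115)&(im.max(1)<70)
    if m.sum()>5: print("bar",m.sum(),np.median(q[m,2]),q[m].mean(0),cv2.minAreaRect((q[m,:2]*1000).astype(np.float32)))
    px=np.argwhere(im.reshape(v1-v0,u1-u0,3).max(2)<70)[:,::-1]+[u0,v0]
show("barA",a,A([(122,133),(237,120)],(180,120),4),.1)
show("barB",b,A([(403,95),(445,160)],(270,100),4),.1)
E
```

```text
keepA [[623.0, -232.0], [553.0, -232.0], [557.0, -160.0], [625.0, -164.0]] mean [ 589.4 -197.3]
   len [69. 73. 68. 68.] ang [-179.8   87.4   -3.8  -91.6]
keepB [[619.0, -231.0], [551.0, -230.0], [549.0, -158.0], [619.0, -160.0]] mean [ 584.7 -194.7]
   len [68. 72. 70. 70.] ang [179.5  91.1  -2.3 -90. ]
wellA [[602.0, -217.0], [568.0, -217.0], [570.0, -180.0], [603.0, -182.0]] mean [ 585.9 -199.3]
   len [34. 37. 34. 35.] ang [179.9  88.1  -3.2 -92.2]
trayA [[438.0, -215.0], [439.0, -8.0], [540.0, -8.0]] mean [472.3 -76.9]
   len [207. 101. 231.] ang [  89.8    0.2 -116.2]
trayB [[525.0, -213.0], [432.0, -220.0], [431.0, -4.0], [523.0, -5.0]] mean [ 477.9 -110.5]
   len [ 93. 216.  92. 209.] ang [-176.    90.2   -0.5  -89.4]
knobA [[584.0, -37.0]] mean [583.8 -37.2]
   len [0.] ang [0.]
knobB [[587.0, -35.0]] mean [587.1 -35.2]
   len [0.] ang [0.]
caseA [[430.0, 133.0], [443.0, 361.0], [681.0, 120.0]] mean [517.6 204.6]
   len [229. 339. 251.] ang [ 86.8 -45.5 177. ]
caseB [[677.0, 121.0], [687.0, 350.0], [441.0, 359.0], [429.0, 133.0]] mean [558.5 240.5]
   len [229. 247. 226. 247.] ang [ 87.3 178.  -92.9  -2.7]
bar 132 0.10011095399084152 [ 0.54036002 -0.37726741  0.09993559] ((538.9581298828125, -377.3285217285156), (11.079793930053711, 73.36924743652344), 48.806602478027344)
bar 104 0.10055496849745105 [ 0.53034932 -0.37218439  0.09965565] ((532.0230102539062, -375.7239990234375), (13.953664779663086, 77.92679595947266), 51.33565902709961)
barA [[560.0, -406.0], [503.0, -353.0]] mean [ 531.5 -379.5]
   len [77. 77.] ang [136.8 -43.2]
barB [[560.0, -398.0], [499.0, -346.0]] mean [ 529.5 -372.2]
   len [80. 80.] ang [139.8 -40.2]
```

```bash
cat >> h.py <<'E'
def down(psi):
    c,s=np.cos(np.radians(psi)),np.sin(np.radians(psi))
    return R.from_matrix(np.array([[0,c,s],[0,s,-c],[-1,0,0]])).as_rotvec()
def best(p,psi):
    # choose half turn with joint 6 nearer its mid range
    o=[]
    for q in (psi,psi+180):
        j=inverse_kinematics(p,down(q))
        if j is not None:o.append((abs(j[5]),q,np.round(j,2)))
    o.sort(key=lambda t:t[0]);return o
def st(msg=""):
    s=manip.state();print(msg,"t",round(s["clock"],1),"tcp",s["tool_pos"].round(4),"w",round(s["gripper_width"],4),"F",s["contact_force"].round(1),"M",s["moment"].round(2));return s
CY=-2.9
cu=np.array([np.cos(np.radians(CY)),np.sin(np.radians(CY)),0]);cv=np.array([-cu[1],cu[0],0])
CC=np.array([.5585,.2405,0.])
def case(x,y,z): return CC+cu*x+cv*y+np.array([0,0,z])
E
python3 - <<'E'
from h import *
print(case(-.0625,0,0))
p=np.array([.508,.243,.2])
for q in (CY,CY+90): print(q,best(p,q))
for q in (0,90):print(best([.48,-.11,.1],q))
print(best([.531,-.376,.1],-41.5),best([.531,-.376,.1],48.5))
E
```

```text
[0.49608004 0.24366206 0.        ]
-2.9 [(np.float64(0.4525580176895101), -2.9, array([0.4 , 0.06, 1.85, 0.  , 1.23, 0.45]))]
87.1 [(np.float64(1.118238309105387), 87.1, array([ 0.4 ,  0.06,  1.85, -0.  ,  1.23, -1.12])), (np.float64(2.0233543444844067), 267.1, array([0.4 , 0.06, 1.85, 0.  , 1.23, 2.02]))]
[(np.float64(0.2758625896868172), 0, array([-0.28,  0.01,  2.1 , -0.  ,  1.04, -0.28]))]
[(np.float64(1.2949337371080798), 270, array([-0.28,  0.01,  2.1 , -0.  ,  1.04,  1.29])), (np.float64(1.8466589164817138), 90, array([-0.28,  0.01,  2.1 ,  0.  ,  1.04, -1.85]))]
[(np.float64(0.06989232349816632), -41.5, array([-0.65,  0.3 ,  1.76, -0.  ,  1.08,  0.07]))] [(np.float64(1.5009040032967307), 48.5, array([-0.65,  0.3 ,  1.76,  0.  ,  1.08, -1.5 ])), (np.float64(1.6406886502930629), 228.5, array([-0.65,  0.3 ,  1.76, -0.  ,  1.08,  1.64]))]
```

```bash
python3 - <<'E'
from h import *
manip.move_pose([.508,.2435,.16],down(CY))
s=manip.state();c=cams.capture("wrist");c["R"],c["p"]=pose(c,s);cv2.imwrite("pics/c_w.png",c["image"])
P=cloud(c);im=c["image"]
z=P[...,2]
for k in ((.065,.09),):
    m=(z>.072)&(z<.09)&(im.max(2)<70); m[240:]=False
    q=P[m]; print(m.sum(), np.median(q,0) if m.sum() else 0, cv2.minAreaRect((q[:,:2]*1000).astype(np.float32)) if m.sum() else 0)
st()
E
```

```text
978 [0.50874689 0.24665695 0.08023823] ((508.41436767578125, 243.2333984375), (75.77788543701172, 11.359097480773926), 87.32843780517578)
 t 3.8 tcp [0.5084 0.2429 0.16  ] w 0.0884 F [-0.3 -0.9  1.1] M [-0.01 -0.1   0.01]
```

View pics/c_w.png

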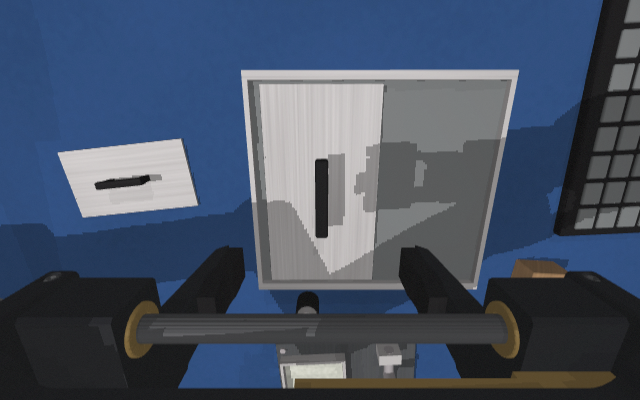

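The wrist view shows the case with the large cover's bar at (321,198) and the small look-alike on the table at (125,180). The case cover is the larger one, so that's the one I want. Its bar measures (508.4, 243.2) at z 80, which matches the expected height. I'll grip it and slide.

```bash
python3 - <<'E'
from h import *
manip.set_gripper(.04)
manip.move_linear([.5085,.2433,.059],rate=.12)
manip.set_gripper(0.0,force=8); st("grip")
p=manip.state()["tool_pos"]
manip.move_linear(p+cu*.107,rate=.08); st("slid")
manip.set_gripper(.045); p=manip.state()["tool_pos"]
manip.move_linear(p+[0,0,.16],rate=.2)
E
python3 - <<'E'
from h import *
manip.move_pose(case(-.061,-.02,.27),down(CY))
a=cap("wrist");cv2.imwrite("pics/d_w.png",a["image"]);b=cap("side");crop(b,"d_s.png",160,215,360,375,4)
st()
E
```

```text
grip t 6.3 tcp [0.5085 0.2433 0.059 ] w 0.0002 F [ 0.5  0.6 -0.2] M [-0.06 -0.05  0.02]
slid t 7.8 tcp [0.6148 0.2379 0.0589] w 0.0004 F [-0.2 -0.2 -0.3] M [-0.04 -0.08  0.04]
 t 10.2 tcp [0.4972 0.2235 0.2683] w 0.0452 F [-0.5 -0.1  0.5] M [-0.04 -0.08 -0.  ]
```

View pics/d_w.png

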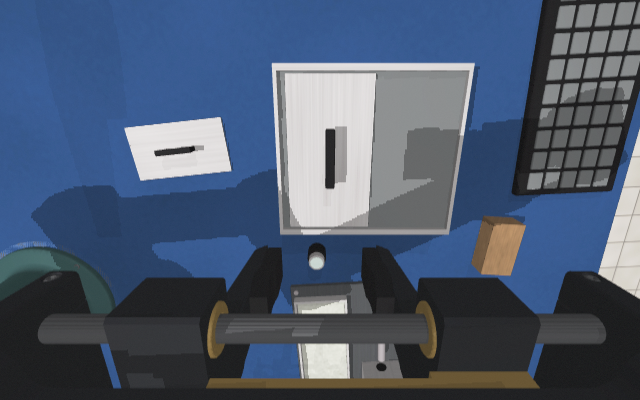

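View pics/d_s.png

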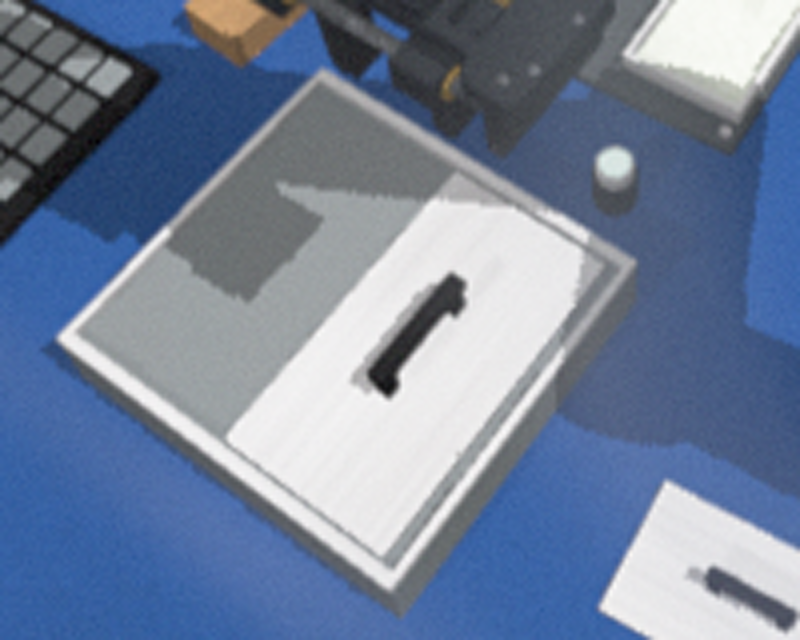

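The gripper shut to 0 and the cover didn't move, so the grip missed: the bar is still at side pixel (264,299). I'll repeat the descent and look before closing.

```bash
python3 - <<'E'
from h import *
manip.move_pose([.508,.2435,.16],down(CY))
manip.set_gripper(.04)
manip.move_linear([.5085,.2433,.059],rate=.12)
st()
a=cap("wrist");cv2.imwrite("pics/e_w.png",a["image"]);b=cap("side");crop(b,"e_s.png",200,245,360,365,5)
E
```

```text
t 12.0 tcp [0.5092 0.2436 0.0598] w 0.0399 F [ 0.6 -0.5 -0.2] M [-0.01 -0.06  0.02]
```

View pics/e_w.png

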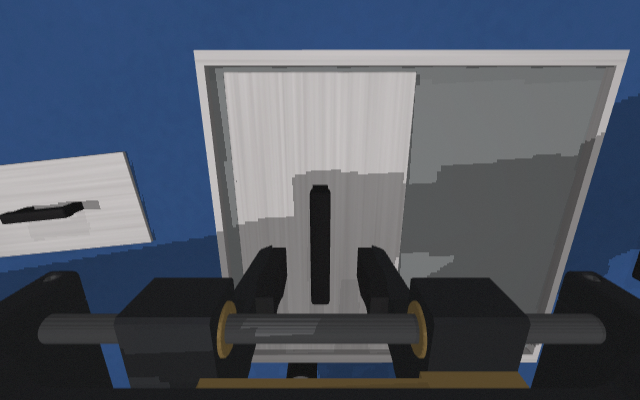

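View pics/e_s.png

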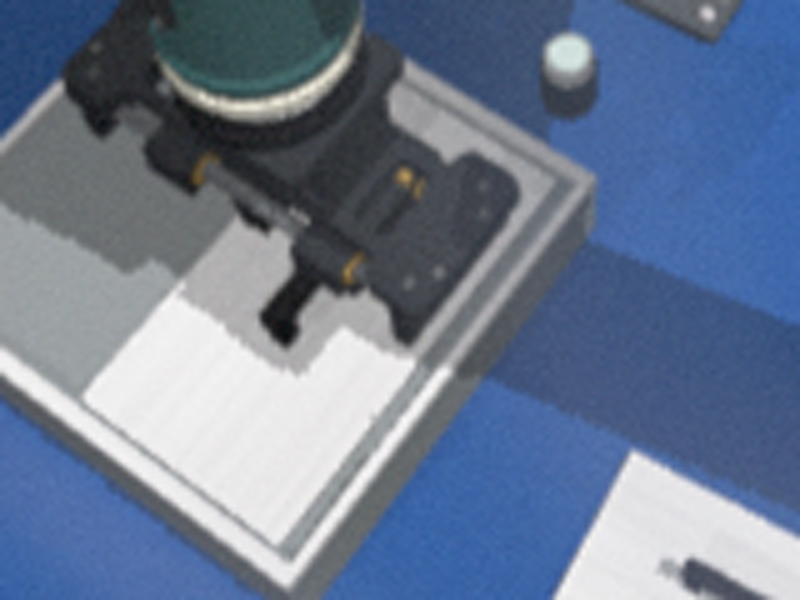

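```bash
python3 - <<'E'
from h import *
manip.set_gripper(.0,force=15)
st()
a=cap("wrist");cv2.imwrite("pics/f_w.png",a["image"])
E
```

```text
t 12.8 tcp [0.5085 0.2433 0.0589] w 0.0001 F [-0.5 -0.2 -0. ] M [-0.06 -0.1   0.08]
```

View pics/f_w.png

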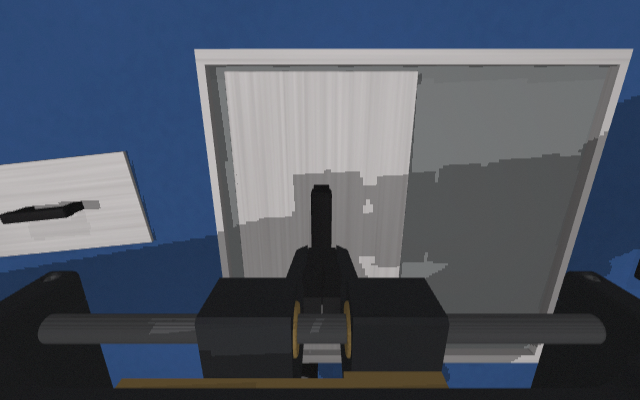

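```bash
python3 - <<'E'
from h import *
a=cap("wrist");crop(a,"g1.png",250,170,400,330,5)
p=manip.state()["tool_pos"]
manip.move_linear(p+cu*.02,rate=.08); st("slid")
a=cap("wrist");crop(a,"g2.png",220,170,400,330,4)
E
```

```text
slid t 13.3 tcp [0.5292 0.2422 0.059 ] w 0.0005 F [-0.6  0.7  0.2] M [-0.09 -0.01 -0.06]
```

View pics/g1.png

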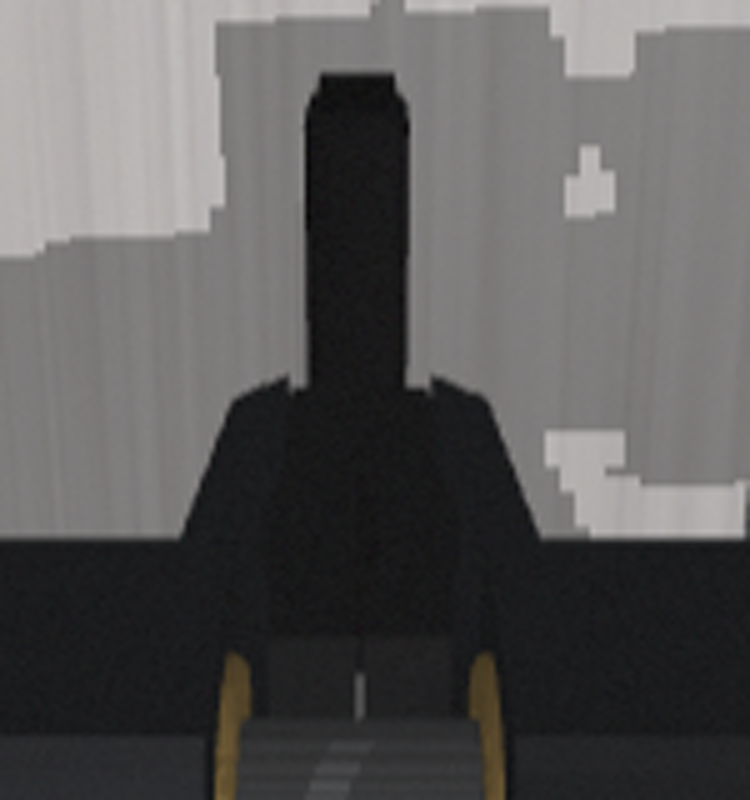

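View pics/g2.png

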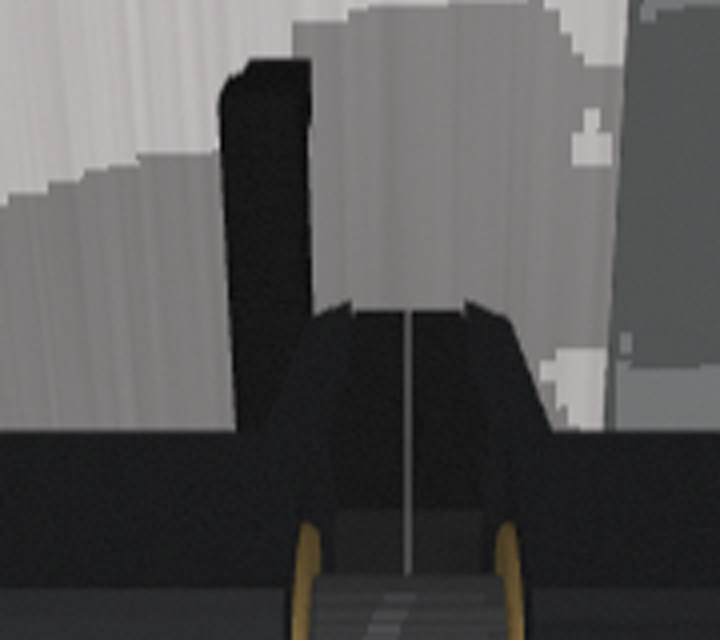

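```bash
python3 - <<'E'
from h import *
st()
a=cap("wrist");P=cloud(a)
# g2 crop px -> full
for n,(x,y) in {"fing tip L":(335,325),"fing R":(485,325),"mid":(380,340),"bar":(265,200),"bar low":(260,400),"plate":(450,200)}.items():
    u,v=220+x//4,170+y//4; print(n,u,v,P[v,u].round(4))
c=cap("side");b=cap("scene");crop(b,"g3.png",360,180,520,300,5);crop(c,"g4.png",200,245,360,365,5)
E
```

```text
t 13.4 tcp [0.5287 0.2421 0.0588] w 0.0007 F [ 0.2 -0.5  0.8] M [-0.07 -0.09 -0.05]
fing tip L 303 251 [0.5198 0.2537 0.1002]
fing R 341 251 [0.5399 0.2517 0.0985]
mid 315 255 [0.526  0.2511 0.1005]
bar 286 220 [0.5095 0.2639 0.0802]
bar low 285 270 [0.506  0.2312 0.0807]
plate 332 220 [0.5368 0.2503 0.0495]
```

View pics/g3.png

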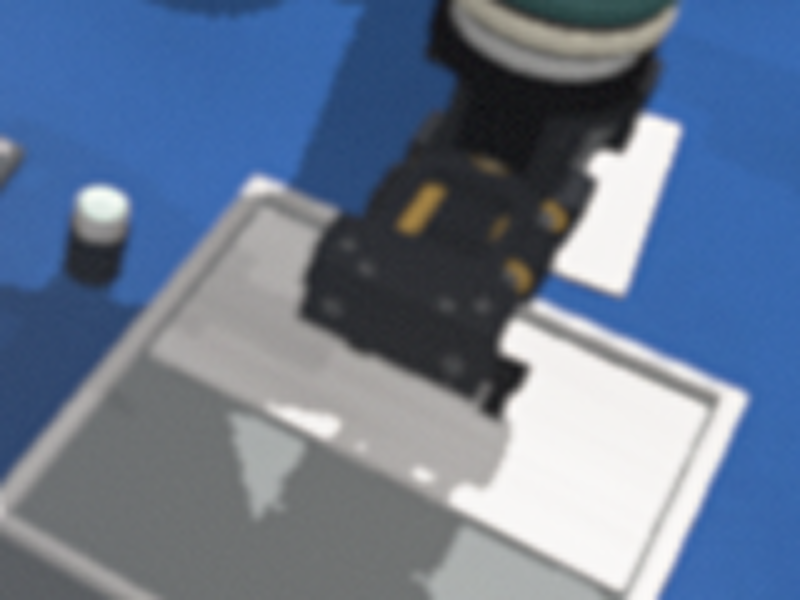

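By the wrist depth map the fingertips sit at z≈0.10 while the TCP reads 0.059, so the tips may be about 40 mm short of the nominal TCP. I'll check this with the outside cameras in free space.

```bash
python3 - <<'E'
from h import *
p=manip.state()["tool_pos"]
manip.move_linear(p+[0,0,.14],rate=.25)
manip.set_gripper(.06)
manip.move_pose([.62,.05,.30],down(45))
s=st()
for n in ("scene","side"):
    a=cap(n);uv=proj(a,[s["tool_pos"],s["tool_pos"]+[0,0,.04]]);print(n,uv.round(1))
    P=cloud(a);d=np.linalg.norm(P[...,:2]-s["tool_pos"][:2],axis=2)
    m=(d<.06)&(P[...,2]>.2);z=P[...,2][m];print(m.sum(),np.percentile(z,[0,1,2,5,10,20]).round(3))
    u,v=uv[0].astype(int);u0=max(u-80,0);v0=max(v-70,0);im=a["image"].copy()
    for q in uv: cv2.circle(im,tuple(q.round().astype(int)),1,(0,0,255),-1)
    a["image"]=im;crop(a,f"h_{n}.png",u0,v0,u0+160,v0+120,5)
E
```

```text
t 16.3 tcp [0.6197 0.0504 0.2995] w 0.0599 F [-0.4 -0.1 -0.3] M [ 0.04 -0.12 -0.02]
scene [[350.2 154. ]
 [351.8 133.8]]
5062 [0.333 0.34  0.345 0.359 0.412 0.438]
side [[264.  156.1]
 [261.9 142.3]]
6155 [0.332 0.345 0.355 0.38  0.418 0.438]
```

View pics/h_scene.png

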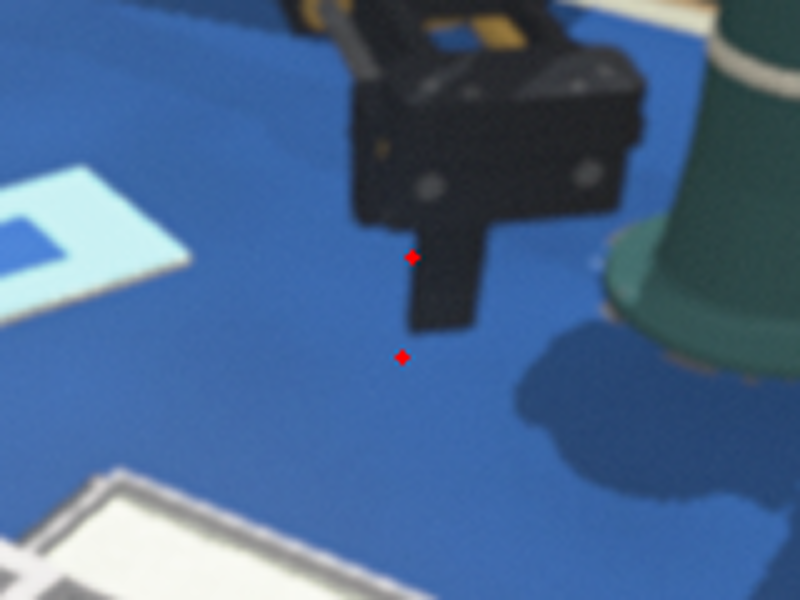

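View pics/h_side.png

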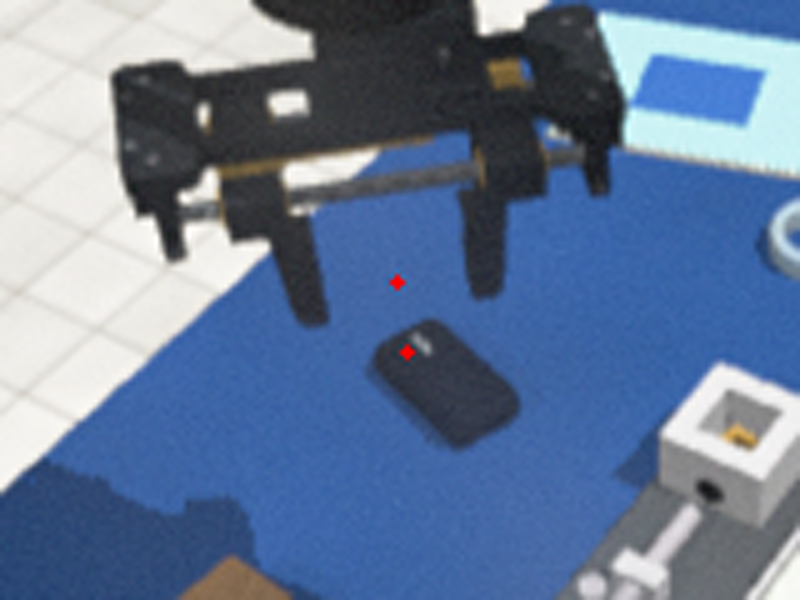

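The tips sit well above the reported TCP. I'll check with shut fingers and one gentle touch on bare table to get the true tool length.

```bash
python3 - <<'E'
from h import *
manip.set_gripper(0,force=10);s=st()
for n in ("scene","side"):
    a=cap(n);P=cloud(a);d=np.linalg.norm(P[...,:2]-s["tool_pos"][:2],axis=2)
    m=(d<.025)&(P[...,2]>.2);z=P[...,2][m];print(n,m.sum(),np.percentile(z,[0,1,2,5,10,20]).round(3))
    ctr=P[(d<.03)&(P[...,2]>.3)&(P[...,2]<.36)];print("finger ctr",np.median(ctr,0).round(4))
    # lens and clearances
    l=P[...,2];
    for q in ([.62,.05],[.66,.04],[.7,.02]):
        dd=np.linalg.norm(P[...,:2]-q,axis=2);k=(dd<.06)&(l<.2);print(q,k.sum(),np.percentile(l[k],[50,99]).round(3) if k.sum() else None)
    crop(a,f"i_{n}.png",*(250,90,410,210) if n=="side" else (280,90,440,210),5)
E
```

```text
t 17.4 tcp [0.62 0.05 0.3 ] w 0.0008 F [-0.2  0.4 -0.1] M [-0.06 -0.13 -0.  ]
scene 1316 [0.333 0.337 0.339 0.343 0.351 0.422]
finger ctr [0.6287 0.0569 0.3465]
[0.62, 0.05] 1776 [0.001 0.034]
[0.66, 0.04] 1862 [0.001 0.01 ]
[0.7, 0.02] 1751 [0.001 0.035]
side 549 [0.333 0.334 0.336 0.339 0.344 0.354]
finger ctr [0.6139 0.0555 0.3485]
[0.62, 0.05] 1207 [-0.     0.033]
[0.66, 0.04] 1150 [-0.001  0.01 ]
[0.7, 0.02] 1112 [-0.001  0.033]
```

View pics/i_side.png

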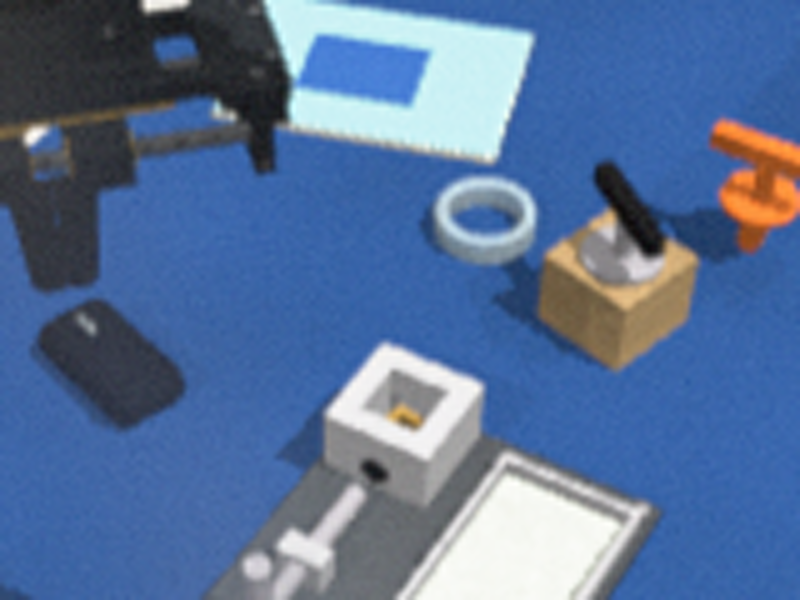

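```bash
python3 - <<'E'
from h import *
manip.move_pose([.66,.04,.02],down(45))
manip.move_linear([.66,.04,-.022],rate=.1)
f0=manip.state()["contact_force"][2]
z=-.022
while z>-.045:
    z-=.0015; manip.move_linear([.66,.04,z],rate=.03)
    s=manip.state();f=s["contact_force"][2]-f0
    print(round(z,4),s["tool_pos"][2].round(4),round(f,1))
    if abs(f)>4:break
manip.move_linear([.66,.04,.05],rate=.2);st()
E
```

```text
-0.0235 -0.0229 -0.2
-0.025 -0.0249 -1.4
-0.0265 -0.0267 -0.5
-0.028 -0.0282 -0.5
-0.0295 -0.0297 -0.7
-0.031 -0.0312 -1.5
-0.0325 -0.0326 -0.5
-0.034 -0.033 5.2
 t 21.7 tcp [0.6598 0.04   0.0497] w 0.0008 F [-0.3 -0.8 -0.2] M [-0.04 -0.14  0.01]
```

The reported TCP lies 33 mm beyond the real fingertips: the touch, the depth map and both outside views agree. I'll work in tip heights from here, with tool z = tip z − 0.033. Next is the cover.

```bash
cat >> h.py <<'E'
L=np.array([0,0,.033])
def go(p,psi): manip.move_pose(np.asarray(p,float)-L,down(psi))
def lin(p,rate=.12,psi=None): manip.move_linear(np.asarray(p,float)-L,rate=rate,rot=None if psi is None else down(psi))
def tip(): return manip.state()["tool_pos"]+L
E
python3 - <<'E'
from h import *
go([.5085,.2433,.16],CY)
manip.set_gripper(.04)
lin([.5085,.2433,.060])
manip.set_gripper(0.0,force=10); s=st("grip")
if s["gripper_width"]>.008:
    p=tip(); lin(p+cu*.106,rate=.08); st("slid")
    manip.set_gripper(.045); lin(tip()+[0,0,.14],rate=.25)
    go(case(-.09,-.03,.30),CY)
    a=cap("wrist");cv2.imwrite("pics/j_w.png",a["image"]);b=cap("side");crop(b,"j_s.png",160,215,360,375,4)
    b=cap("scene");crop(b,"j_c.png",340,190,520,330,4);st()
E
```

```text
grip t 25.0 tcp [0.5086 0.2434 0.0274] w 0.0118 F [-0.9  0.7  4. ] M [-0.06  0.11 -0.  ]
slid t 26.5 tcp [0.6134 0.2381 0.0274] w 0.0122 F [-3.9 -0.   4.6] M [0.02 0.68 0.05]
 t 28.8 tcp [0.4673 0.2149 0.2649] w 0.0443 F [ 0.7  0.4 -0.3] M [-0.04 -0.07  0.02]
```

View pics/j_w.png

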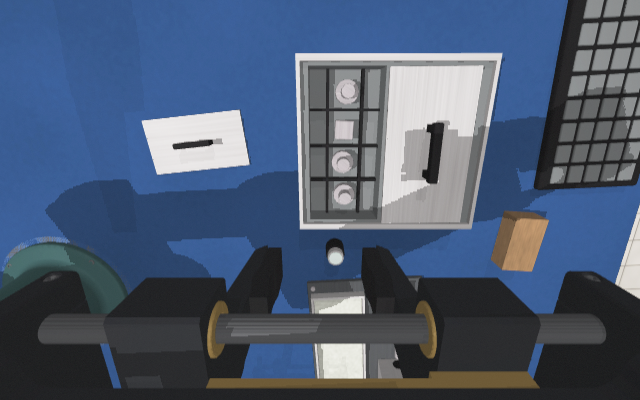

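View pics/j_c.png

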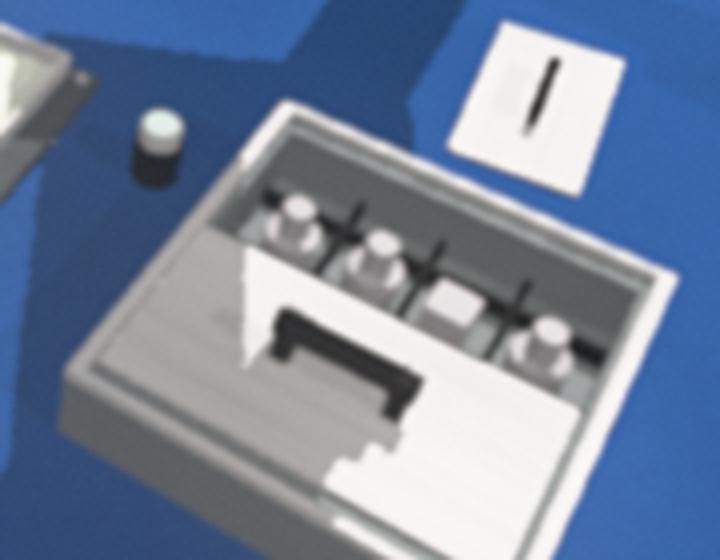

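View pics/j_s.png

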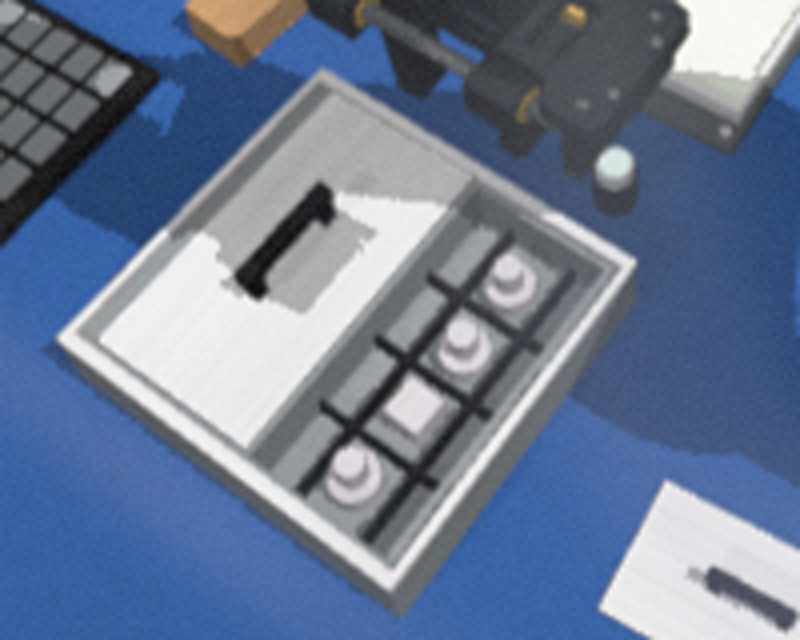

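The cover is aside. Wrist image: pins at (347,90), (342,160) and (343,195), the square block at (344,130). Next I'll locate the stem tops, which should be at z 42 mm.

```bash
python3 - <<'E'
from h import *
for n in ("wrist","side","scene"):
    a=cap(n);P=cloud(a)
    q=P-CC; x=q@cu; y=q@cv; z=P[...,2]
    m=((z>.036)&(z<.047)&(x>-.095)&(x<-.025)&(abs(y)<.098)).astype(np.uint8)
    k,l,s,c=cv2.connectedComponentsWithStats(m)
    for i in range(1,k):
        if s[i,4]>8:
            pts=P[l==i]; print(n,s[i,4],"px",c[i].round(0),"xy",pts[:,:2].mean(0).round(4),"case",x[l==i].mean().round(4),y[l==i].mean().round(4),"z",np.median(pts[:,2]).round(4),"plane",plane(a,c[i],.042)[0,:2].round(4))
E
```

```text
wrist 157 px [348.  90.] xy [0.5066 0.3162] case -0.0557 0.0729 z 0.0412 plane [0.5065 0.3161]
wrist 132 px [343. 164.] xy [0.4975 0.2213] case -0.0599 -0.0223 z 0.0411 plane [0.4975 0.2214]
wrist 118 px [344. 197.] xy [0.4984 0.172 ] case -0.0565 -0.0715 z 0.0413 plane [0.4984 0.1722]
side 43 px [287. 282.] xy [0.4965 0.1726] case -0.0585 -0.071 z 0.0408 plane [0.496  0.1731]
side 49 px [275. 299.] xy [0.4957 0.2225] case -0.0618 -0.0212 z 0.0411 plane [0.4954 0.2228]
side 54 px [247. 331.] xy [0.5047 0.3172] case -0.0576 0.0739 z 0.0411 plane [0.5044 0.3174]
scene 50 px [414. 242.] xy [0.5001 0.1709] case -0.0548 -0.0724 z 0.0417 plane [0.5008 0.1711]
scene 50 px [435. 251.] xy [0.4993 0.2202] case -0.0581 -0.0233 z 0.0418 plane [0.4999 0.2202]
scene 60 px [478. 273.] xy [0.5081 0.3153] case -0.0542 0.0722 z 0.0413 plane [0.5092 0.3153]
```

```bash
python3 - <<'E'
from h import *
x,y=.4984,.1722
go([x,y,.12],CY);manip.set_gripper(.042)
lin([x,y,.026],rate=.12)
manip.set_gripper(0,force=20);s=st("grip")
lin([x,y,.17],rate=.2);s=st("up")
go([.44,-.07,.24],0)
s=st();a=cap("wrist");cv2.imwrite("pics/k_w.png",a["image"])
P=cloud(a);im=a["image"].astype(int)
E
```

```text
grip t 31.4 tcp [ 0.4988  0.1724 -0.0064] w 0.0173 F [-0.1 -1.1  4. ] M [-0.07 -0.    0.02]
up t 32.2 tcp [0.4973 0.1718 0.1356] w 0.0174 F [-0.5 -0.  -1.3] M [ 0.01 -0.1  -0.03]
 t 33.3 tcp [ 0.4397 -0.0694  0.206 ] w 0.0174 F [ 0.4  1.4 -0.9] M [-0.08 -0.03  0.1 ]
```

View pics/k_w.png

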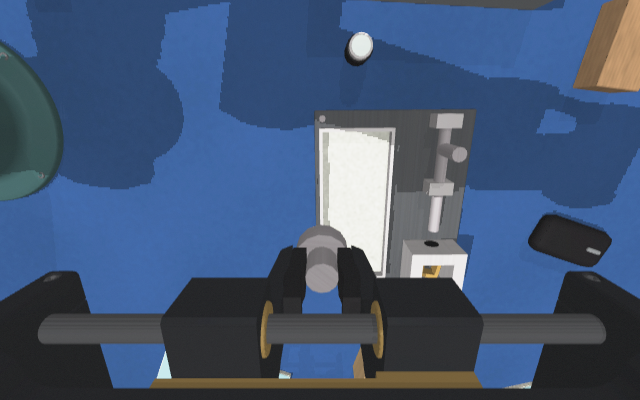

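The pin is held. I'll measure the fixture from this picture: base corners (316,110) and (476,110), rim corners (320,128) and (396,128), knob top (459,154).

```bash
python3 - <<'E'
from h import *
a=cap("wrist")
print(plane(a,[(316,110),(476,110)],.010)[:,:2].round(4).tolist())
print(plane(a,[(320,128),(396,128),(386,274)],.024)[:,:2].round(4).tolist())
print("knob",plane(a,[(459,154)],.07)[:,:2].round(4).tolist())
P=cloud(a);z=P[...,2]
m=(z>.048)&(z<.06)&(P[...,1]<-.14)&(P[...,0]>.53)&(P[...,0]<.65)
print(cv2.minAreaRect((P[m][:,:2]*1000).astype(np.float32)))
m=(z>.060)&(z<.075)&(P[...,0]>.55)&(P[...,0]<.62)&(P[...,1]>-.12)&(P[...,1]<0);print("knob",m.sum(),P[m].mean(0))
E
```

```text
[[0.4336, 0.0106], [0.6296, 0.0106]]
[[0.4385, -0.0099], [0.5298, -0.0099], [0.5319, -0.2107]]
knob [[0.5885, -0.0341]]
((589.8551025390625, -187.97608947753906), (52.087684631347656, 70.98857116699219), 89.6980972290039)
knob 234 [ 0.58734866 -0.03386944  0.06848698]
```

```bash
python3 - <<'E'
from h import *
def place(x,y):
    go([x,y,.12],0);lin([x,y,.031],rate=.1);st("down")
    manip.set_gripper(.042);lin([x,y,.17],rate=.2)
place(.483,-.172)
for (x,y),(tx,ty) in zip([(.4975,.2214),(.5066,.3162)],[(.483,-.112),(.483,-.052)]):
    # recheck
    go([x,y-.05,.20],CY); a=cap("wrist");P=cloud(a);q=P-CC;cx=q@cu;cy=q@cv;z=P[...,2]
    m=((z>.036)&(z<.047)&(cx>-.095)&(cx<-.025)&(abs(cy)<.098)&(np.linalg.norm(P[...,:2]-[x,y],axis=2)<.025));m[240:]=False
    print(m.sum(),P[m].mean(0).round(4))
    if m.sum()<30: st("lost");break
    x,y=P[m].mean(0)[:2]
    go([x,y,.12],CY);lin([x,y,.026],rate=.12);manip.set_gripper(0,force=20);s=st("grip")
    lin([x,y,.17],rate=.2)
    if s["gripper_width"]<.014: st("missed");break
    place(tx,ty)
go([.44,.06,.27],0)
for n in ("wrist","side","scene"):
    a=cap(n); cv2.imwrite(f"pics/l_{n}.png",a["image"])
crop(a,"l_c.png",220,160,380,280,5)
st()
E
```

```text
down t 35.1 tcp [ 0.4836 -0.1722 -0.0016] w 0.0175 F [ 0.3 -0.6 -1. ] M [-0.01 -0.11 -0.03]
241 [0.4975 0.221  0.0412]
grip t 39.7 tcp [ 0.4979  0.2211 -0.0065] w 0.0169 F [-1.1 -0.7  3.8] M [-0.08  0.03 -0.01]
down t 42.9 tcp [ 0.4834 -0.112  -0.0019] w 0.0175 F [-0.3 -0.4 -0.4] M [-0.07 -0.15  0.  ]
241 [0.5066 0.3165 0.0414]
grip t 47.6 tcp [ 0.5069  0.3168 -0.0065] w 0.0173 F [-0.4 -0.   3.1] M [-0.02 -0.02 -0.01]
down t 50.9 tcp [ 0.4834 -0.052  -0.002 ] w 0.0174 F [ 0.4 -0.3 -0.6] M [-0.04 -0.11  0.08]
 t 53.1 tcp [0.4392 0.0589 0.2347] w 0.0421 F [-0.8  0.6  0.6] M [-0.06 -0.13  0.02]
```

View pics/l_c.png

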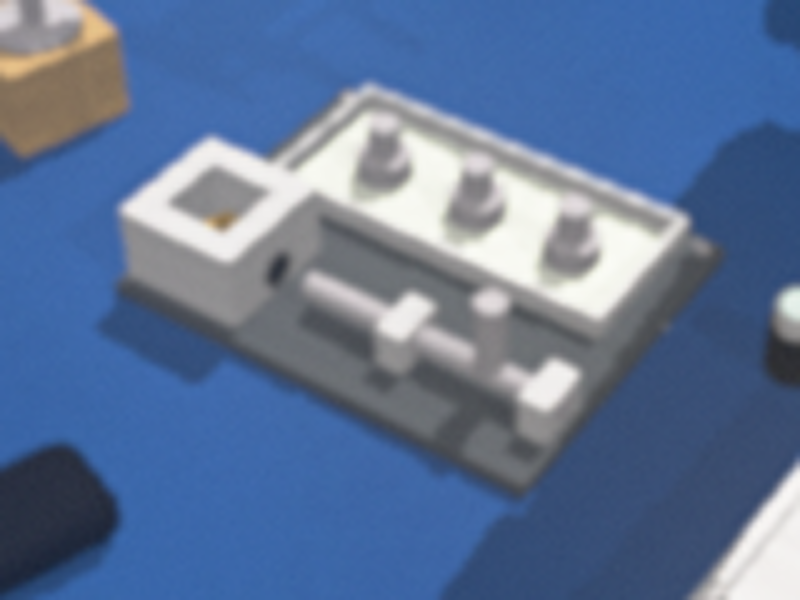

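View pics/l_side.png

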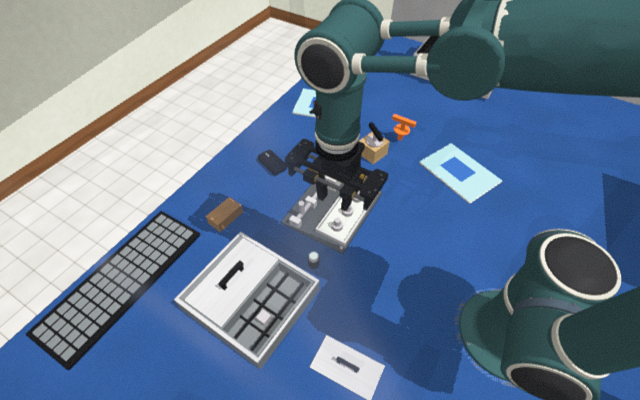

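All three pins stand in the tray with the block left behind. Next is the bolt.

```bash
python3 - <<'E'
from h import *
x,y=.5878,-.034
go([x,y,.15],0);manip.set_gripper(.04);lin([x,y,.043],rate=.12)
manip.set_gripper(0,force=25);st("grip")
p=tip();f0=manip.state()["contact_force"][1]
lin([p[0],p[1]-.028,p[2]],rate=.06);st("a")
d=.028
while d<.046:
    d+=.0015;lin([p[0],p[1]-d,p[2]],rate=.04)
    f=manip.state()["contact_force"][1]-f0
    if f>12:break
st(f"end d={d} f={f}")
manip.dwell(.3)
a=cap("scene");crop(a,"m_c.png",220,160,380,280,5)
manip.set_gripper(.045);lin(tip()+[0,0,.13],rate=.25)
go([.45,.0,.27],0)
a=cap("wrist");crop(a,"m_w.png",290,60,530,240,3)
a=cap("scene");crop(a,"m_c2.png",220,160,380,280,5)
P=cloud(a);z=P[...,2];m=(z>.060)&(z<.075)&(P[...,0]>.55)&(P[...,0]<.62)&(P[...,1]>-.12)&(P[...,1]<0);print("knob",m.sum(),P[m].mean(0))
E
```

```text
grip t 55.8 tcp [ 0.5883 -0.0341  0.0106] w 0.0149 F [-0.5  0.1  1.8] M [-0.02 -0.1  -0.09]
a t 56.4 tcp [ 0.5885 -0.0633  0.0106] w 0.0149 F [ 1.1 -1.3  0.8] M [-0.33 -0.34 -0.07]
end d=0.04000000000000001 f=13.53446330222804 t 58.4 tcp [ 0.5885 -0.0706  0.0106] w 0.015 F [ 4.6 13.7  2.3] M [ 2.08 -0.78  0.06]
knob 48 [ 0.59076961 -0.07006696  0.06843682]
```

View pics/m_w.png

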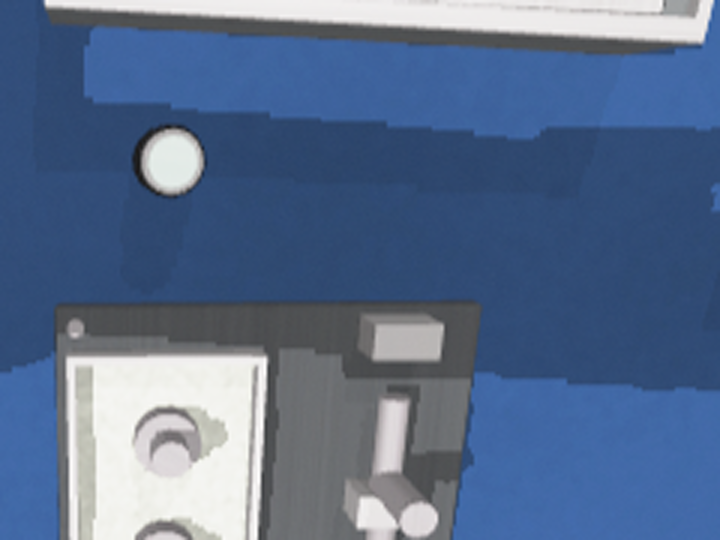

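View pics/m_c2.png

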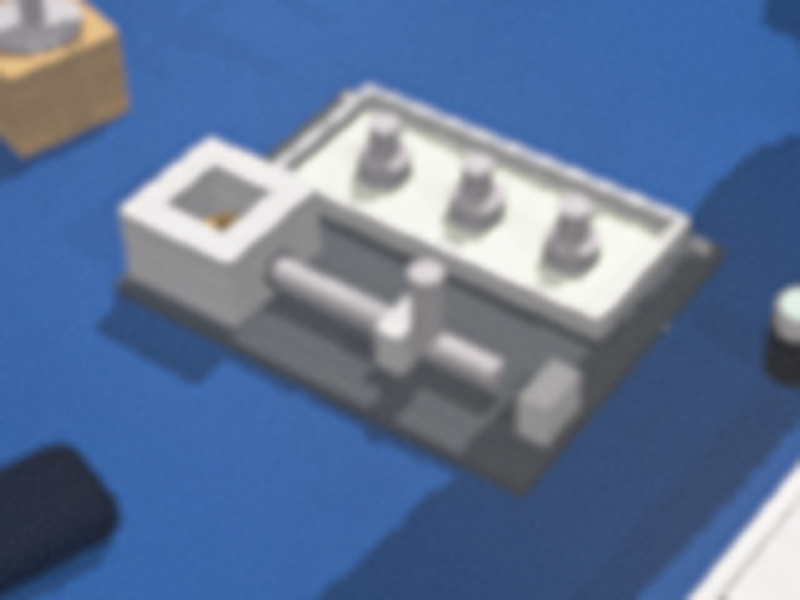

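The bolt is home: it stopped on 13 N at y −0.0706, and the scene view shows the knob against its guide. That puts the well near (0.588, −0.198). Next I'll look into the well and at the key from above.

```bash
python3 - <<'E'
from h import *
go([.588,-.281,.20],0)
s=st();a=cap("wrist");cv2.imwrite("pics/n_w.png",a["image"]);print(proj(a,[[.588,-.198,.055],[.588,-.198,.03],[.53,-.375,.1]]).round(1))
u,v=proj(a,[[.588,-.198,.055]])[0].astype(int);crop(a,"n_wc.png",u-50,max(v-50,0),u+50,v+50,6)
E
```

```text
t 62.1 tcp [ 0.5881 -0.28    0.1673] w 0.0453 F [0.2 0.7 0.8] M [-0.05 -0.07 -0.  ]
[[320.7 108.1]
 [320.8 108. ]
 [262.6 295.7]]
```

View pics/n_w.png

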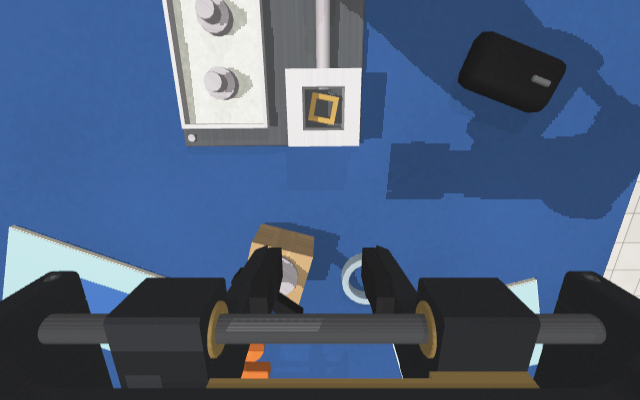

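View pics/n_wc.png

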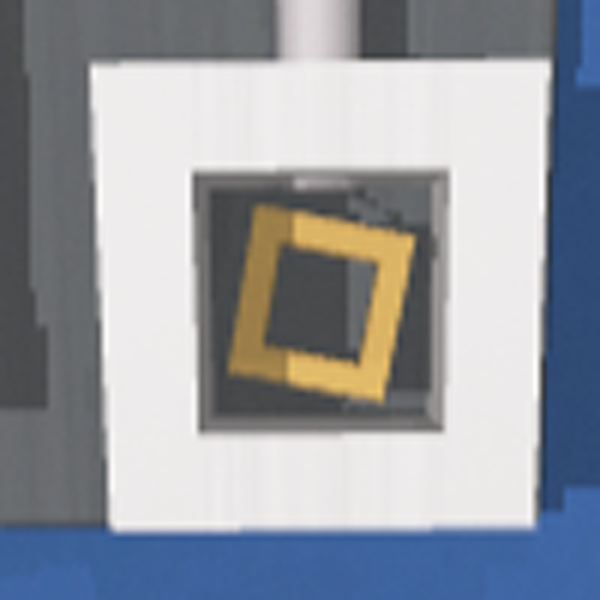

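```bash
python3 - <<'E'
from h import *
cs=[];
a=cap("wrist");hsv=cv2.cvtColor(a["image"],cv2.COLOR_BGR2HSV)
m=cv2.inRange(hsv,(12,90,60),(32,255,255));m[:60]=0;m[160:]=0;m[:,:280]=0;m[:,370:]=0
uv=np.argwhere(m)[:,::-1];X=plane(a,uv,.030)[:,:2]*1000
print(len(uv),"head",cv2.minAreaRect(X.astype(np.float32)))
cn,_=cv2.findContours(m,cv2.RETR_CCOMP,cv2.CHAIN_APPROX_NONE)
for c in cn:
    if len(c)>20:print("cont",len(c),cv2.minAreaRect((plane(a,c[:,0],.03)[:,:2]*1000).astype(np.float32)))
k=lambda l:np.array(l)/6+[320-50,108-50]
Q=plane(a,k([(90,62),(552,62),(537,526),(112,530)]),.055)[:,:2];print("keeper top",Q.round(4).tolist(),Q.mean(0))
Q=plane(a,k([(193,171),(449,171),(444,432),(199,432)]),.055)[:,:2];print("mouth",Q.round(4).tolist(),Q.mean(0))
E
python3 - <<'E'
from h import *
# look at the key: camera roughly over it
psi=48.5
s_,c_=np.sin(np.radians(psi)),np.cos(np.radians(psi))
zt=np.array([s_,-c_]);p=np.array([.531,-.376])+zt*.083*0.75
print(p,inverse_kinematics([*p,.2],down(psi)))
go([*p,.22],psi)
a=cap("wrist");cv2.imwrite("pics/o_w.png",a["image"]);st()
b=cap("side");crop(b,"o_s.png",340,100,440,175,6)
P=cloud(a);im=a["image"]
m=(P[...,2]>.09)&(P[...,2]<.115)&(im.max(2)<80)&(np.linalg.norm(P[...,:2]-[.531,-.376],axis=2)<.06)
q=P[m];print(m.sum(),np.median(q[:,2]),cv2.minAreaRect((q[:,:2]*1000).astype(np.float32)))
m=(P[...,2]>.045)&(P[...,2]<.062)&(np.linalg.norm(P[...,:2]-[.531,-.376],axis=2)<.07)
print(m.sum(),cv2.minAreaRect((P[m][:,:2]*1000).astype(np.float32)))
E
```

```text
501 head ((590.1867065429688, -198.381591796875), (28.289630889892578, 27.497875213623047), 79.01310729980469)
cont 105 ((590.1867065429688, -198.381591796875), (28.289630889892578, 27.497875213623047), 79.01310729980469)
cont 65 ((590.1974487304688, -198.16307067871094), (18.104080200195312, 18.563451766967773), 79.38018035888672)
keeper top [[0.5556, -0.1633], [0.6258, -0.1633], [0.6265, -0.233], [0.5564, -0.2337]] [ 0.59107054 -0.19833418]
mouth [[0.5709, -0.1787], [0.6106, -0.1787], [0.6108, -0.218], [0.5711, -0.218]] [ 0.59082092 -0.19834635]
[ 0.57762249 -0.4172481 ] [-0.66052332  0.33718274  1.52001475  0.          1.28439516 -1.507008  ]
 t 63.2 tcp [ 0.5779 -0.416   0.1872] w 0.045 F [ 0.  -0.2 -0.8] M [ 0.02 -0.13  0.04]
1383 0.10235379981838466 ((534.416748046875, -379.2946472167969), (13.812963485717773, 78.67804718017578), 50.962303161621094)
3411 ((535.4585571289062, -380.90789794921875), (70.18789672851562, 69.92326354980469), 74.1668472290039)
```

View pics/o_w.png

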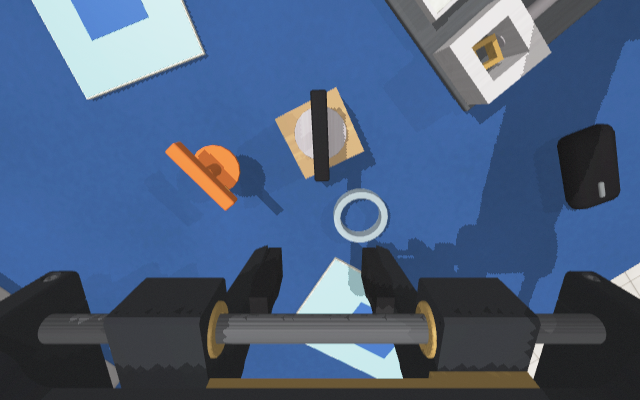

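View pics/o_s.png

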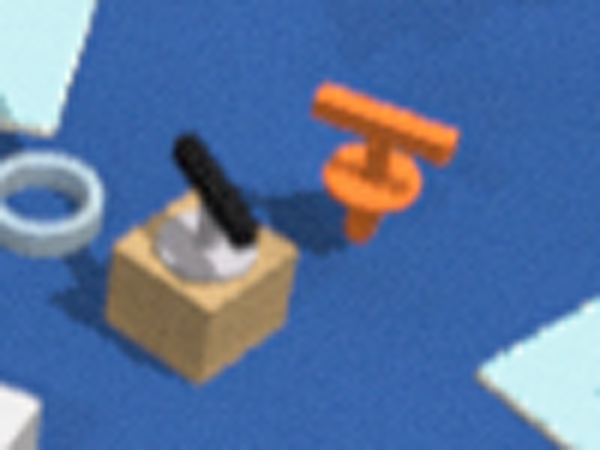

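There are two T-keys: steel with a black bar in the wooden stand (wrist (320,135)) and orange on the table (203,175). The steel one fits the description, so the orange one stays. The screw's socket is about 10.8° clockwise (0.19 rad). Next I'll grip the key.

```bash
python3 - <<'E'
from h import *
PS=51
x,y=.534,-.3785
go([x,y,.16],PS);manip.set_gripper(.05)
lin([x,y,.084],rate=.08);st("at")
manip.set_gripper(0,force=50);s=st("grip")
lin([x,y,.21],rate=.12);st("up")
a=cap("wrist");cv2.imwrite("pics/p_w.png",a["image"])
b=cap("side");crop(b,"p_s.png",340,60,440,175,5)
b=cap("scene");crop(b,"p_c.png",170,80,290,200,5)
E
```

```text
at t 65.1 tcp [ 0.5345 -0.3789  0.0517] w 0.0504 F [ 0.5 -0.8 -0.1] M [ 0.05 -0.15 -0.03]
grip t 65.7 tcp [ 0.534  -0.3787  0.0512] w 0.0135 F [-0.1 -0.9  0.8] M [-0.05 -0.11 -0.02]
up t 66.9 tcp [ 0.5333 -0.378   0.1757] w 0.0135 F [-0.4  0.4 -2.3] M [ 0.02 -0.11 -0.04]
```

View pics/p_w.png

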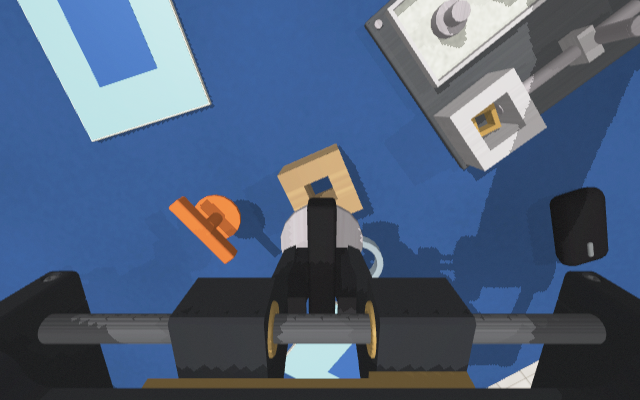

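View pics/p_c.png

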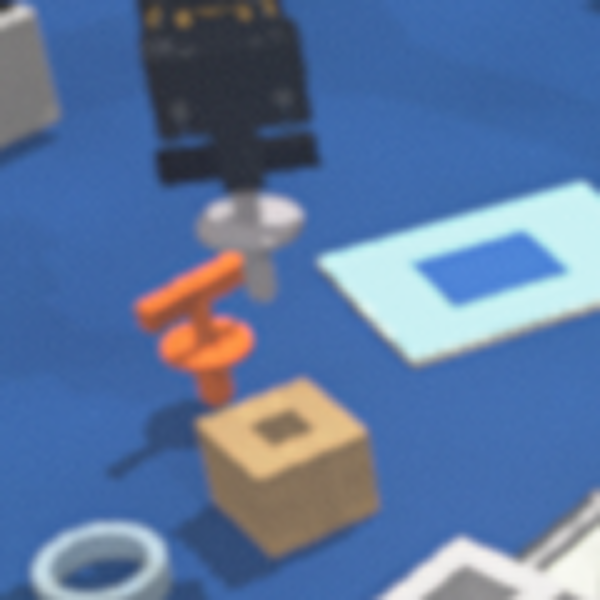

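```bash
python3 - <<'E'
from h import *
a=cap("wrist");s=manip.state();t=s["tool_pos"];c=R.from_rotvec(s["tcp_rot"]).as_matrix()
print("tcp axis vert",c[:,0].round(4))
im=a["image"]
crop(a,"q.png",260,140,380,270,6)
dz=t[2]+.033-.084
for v in (196,198,200):
    P=plane(a,(321,v),.103+dz)[0];d=c.T@(P-t);print(v,(d*1000).round(1))
for uv in ((281,235),(361,235)):
    P=plane(a,uv,.060+dz)[0];d=c.T@(P-t);print(uv,(d*1000).round(1))
h=cv2.cvtColor(im,cv2.COLOR_BGR2HSV);print(proj(a,[[.5345,-.379,.055]]))
E
```

```text
tcp axis vert [-0.0014  0.0011 -1.    ]
196 [-51.9  -0.2 -44.4]
198 [-51.9  -0.2 -43.4]
200 [-51.9  -0.2 -42.5]
(281, 235) [ -9.  -25.7  -5.5]
(361, 235) [-9.  25.2 -5.4]
[[321.28707926 190.23023733]]
```

View pics/q.png

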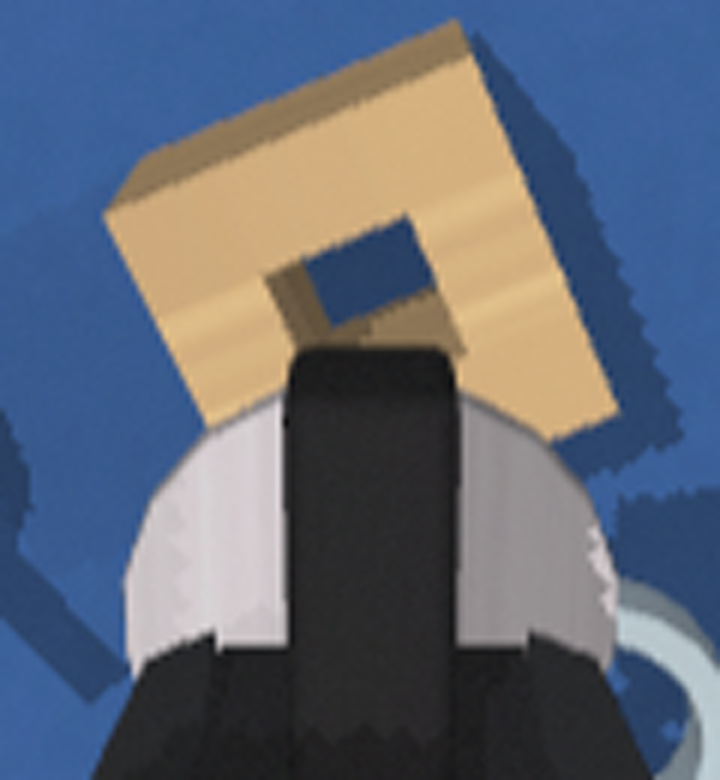

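The key is held centred: bar end 39.6 mm out against 40 nominal. I'll carry it to the well and insert step by step with force feedback.

```bash
cat >> h.py <<'E'
def descend(x,y,z0,z1,step=.0015,fmax=6,rate=.04):
    """lower the tip; stop on contact. returns reached z"""
    f0=manip.state()["contact_force"][2];z=z0
    while z>z1+1e-6:
        z=max(z-step,z1);lin([x,y,z],rate=rate)
        f=manip.state()["contact_force"][2]-f0
        if f>fmax: return z,f
    return z,f
E
python3 - <<'E'
from h import *
PI=79.2; x0,y0=.5893,-.1983
go([x0,y0,.20],PI);lin([x0,y0,.135],rate=.12);st("over")
lin([x0,y0,.103],rate=.06)
offs=[(0,0)]+[(r*np.cos(t),r*np.sin(t)) for r,n in ((.0012,6),(.0024,10)) for t in np.arange(n)*2*np.pi/n]
for dx,dy in offs:
    x,y=x0+dx,y0+dy
    z,f=descend(x,y,.103,.0845)
    print((round(dx*1e3,1),round(dy*1e3,1)),round(z,4),round(f,1))
    if z<.087:break
    lin([x,y,.103],rate=.08)
st("in")
a=cap("scene");crop(a,"r_c.png",200,130,340,250,5)
E
```

```text
over t 68.6 tcp [ 0.5896 -0.199   0.1023] w 0.0137 F [-0.2 -0.3 -1.9] M [ 0.06 -0.2   0.02]
(0.0, 0.0) 0.0845 -0.8
in t 72.5 tcp [ 0.5893 -0.1983  0.0515] w 0.0135 F [-0.7  0.  -2.3] M [ 0.06 -0.13 -0.01]
```

View pics/r_c.png

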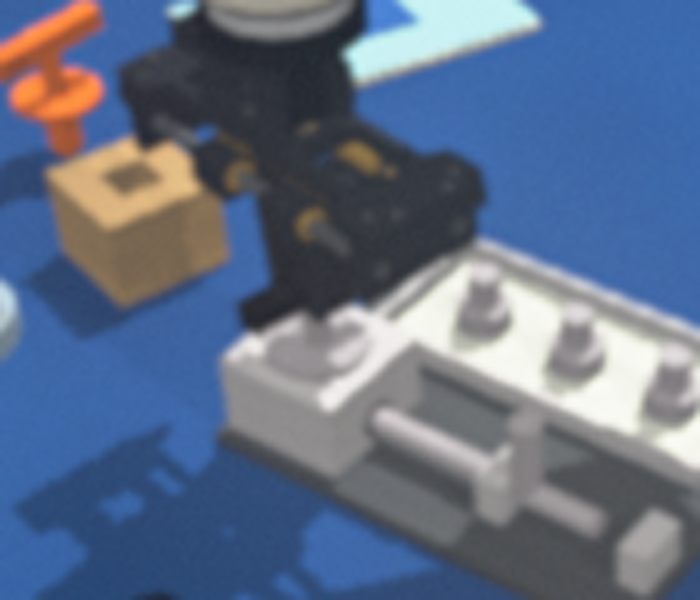

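```bash
python3 - <<'E'
from h import *
p=tip();x,y=.5893,-.1983;psi=79.2
m0=manip.state()["moment"][2]
while psi>79.2-140:
    psi-=6
    manip.move_pose(np.array([x,y,.0845])-L,down(psi))
    s=manip.state();dm=s["moment"][2]-m0
    if int(round((79.2-psi)/6))%4==0 or abs(dm)>.25: print(round(79.2-psi),"mz",round(dm,3),"F",s["contact_force"].round(1),round(s["clock"],1))
    if abs(dm)>.45 :break
st("turned")
a=cap("wrist");crop(a,"s_w.png",220,60,420,260,4)
E
```

```text
24 mz 0.017 F [-0.   2.  -1.8] 73.6
48 mz -0.017 F [ 1.6  2.7 -2.1] 74.6
72 mz 0.066 F [ 2.   3.6 -2.8] 75.6
96 mz 0.065 F [ 3.1  2.9 -2. ] 76.6
120 mz 0.023 F [ 2.6  2.  -3.1] 77.6
144 mz 0.389 F [ 2.9  1.6 -1.4] 78.6
turned t 78.6 tcp [ 0.5894 -0.1984  0.0515] w 0.0135 F [ 2.9  1.6 -1.4] M [ 0.33 -0.67  0.42]
```

View pics/s_w.png

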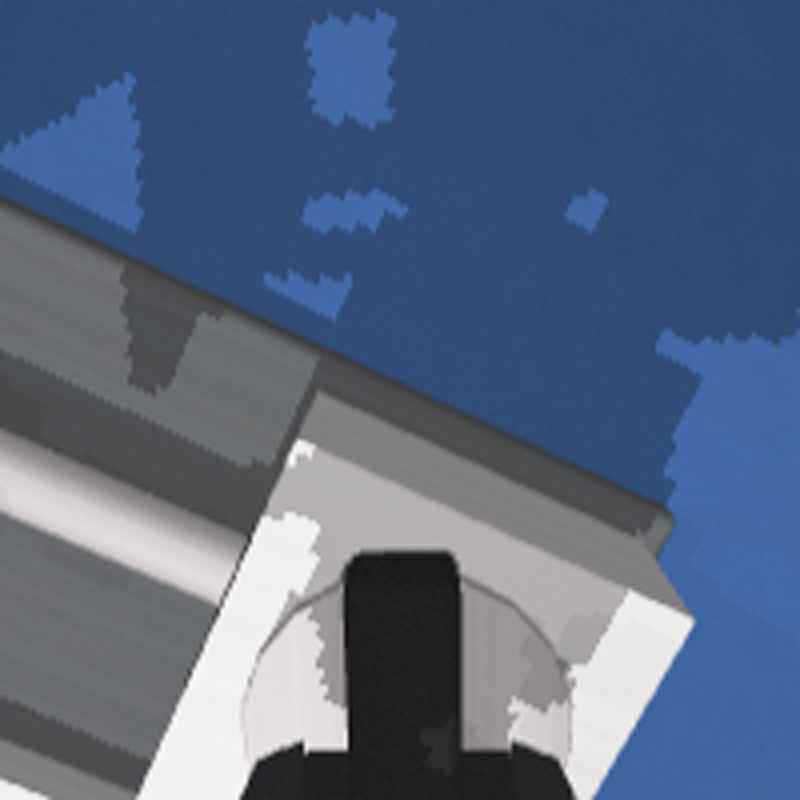

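The moment rises to 0.39 N m, well over the 0.12 friction, so the screw is at its stop. I'll hold briefly, ease back inside the socket's slack, lift out and check the screw.

```bash
python3 - <<'E'
from h import *
manip.dwell(.4);x,y=.5893,-.1983
psi=-64.8
for d in (8,14,20):
    manip.move_pose(np.array([x,y,.0845])-L,down(psi+d));s=st(d)
lin([x,y,.135],rate=.06);st("out");lin([x,y,.21],rate=.15)
# look into well: camera above
ps=psi+20;c_,s_=np.cos(np.radians(ps)),np.sin(np.radians(ps))
zt=np.array([s_,-c_]);p=np.array([.5893,-.1983])+zt*.075
print(p)
go([*p,.21],ps);a=cap("wrist");cv2.imwrite("pics/t_w.png",a["image"]);st()
hsv=cv2.cvtColor(a["image"],cv2.COLOR_BGR2HSV)
m=cv2.inRange(hsv,(12,90,60),(32,255,255))
X=cloud(a)
u,v=proj(a,[[.5895,-.1983,.04]])[0].astype(int);m2=np.zeros_like(m);m2[max(v-25,0):v+25,u-25:u+25]=m[max(v-25,0):v+25,u-25:u+25]
uv=np.argwhere(m2)[:,::-1];print(u,v,len(uv),cv2.minAreaRect((plane(a,uv,.03)[:,:2]*1000).astype(np.float32)))
crop(a,"t_wc.png",u-50,max(v-50,0),u+50,v+50,6)
E
```

```text
8 t 79.3 tcp [ 0.5894 -0.1984  0.0516] w 0.0135 F [ 3.9  1.5 -1.4] M [ 0.2  -0.7   0.19]
14 t 79.5 tcp [ 0.5891 -0.1983  0.0515] w 0.0135 F [ 1.7  1.8 -1. ] M [ 0.2  -0.49  0.04]
20 t 79.8 tcp [ 0.5887 -0.1983  0.0513] w 0.0137 F [ 0.2  1.6 -1.6] M [ 0.19 -0.2   0.01]
out t 80.8 tcp [ 0.5889 -0.1981  0.1016] w 0.0136 F [-1.1  0.  -1.7] M [-0.06 -0.06  0.05]
[ 0.53645243 -0.25151781]
 t 81.9 tcp [ 0.5355 -0.2513  0.1754] w 0.0134 F [-0.4  0.6 -1.4] M [-0.1  -0.05  0.02]
322 114 466 ((590.4635620117188, -198.14178466796875), (27.973501205444336, 27.67329216003418), 47.94839096069336)
```

View pics/t_w.png

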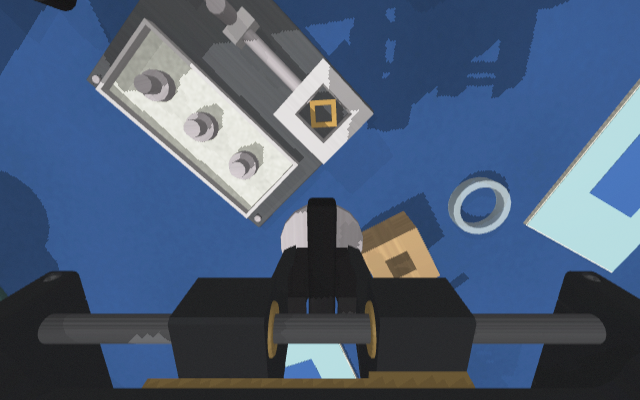

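View pics/t_wc.png

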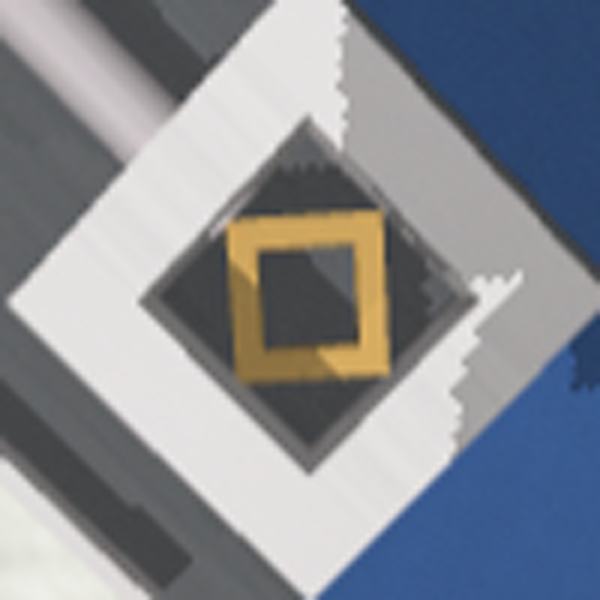

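The screw now reads 42° + 90° = 132°, or 2.30 rad, so it is tight. I'll put the key back in its stand.

```bash
python3 - <<'E'
from h import *
x,y=.534,-.3785
go([x,y,.21],51)
lin([x,y,.135],rate=.15);lin([x,y,.110],rate=.06)
z,f=descend(x,y,.110,.0845,step=.003);print(z,f)
s=st("down")
if z<.088:
    manip.set_gripper(.05);lin([x,y,.20],rate=.15)
    a=cap("side");crop(a,"u_s.png",340,100,440,175,6);a=cap("scene");crop(a,"u_c.png",180,120,280,195,6)
E
```

```text
0.0845 -0.005197880389178344
down t 87.0 tcp [ 0.5339 -0.3785  0.0514] w 0.0136 F [ 0.1 -0.1 -1.8] M [-0.04 -0.13 -0.03]
```

View pics/u_s.png

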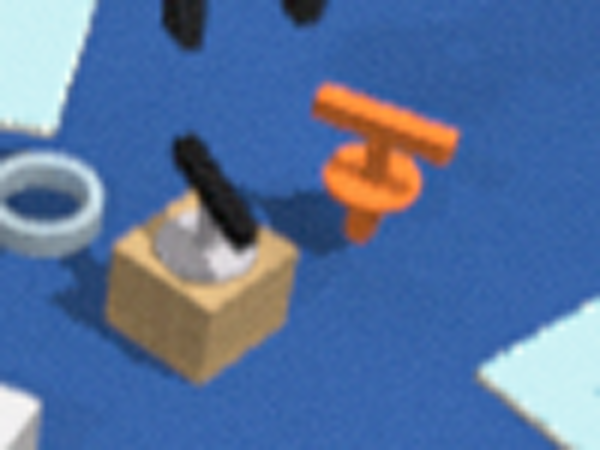

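View pics/u_c.png

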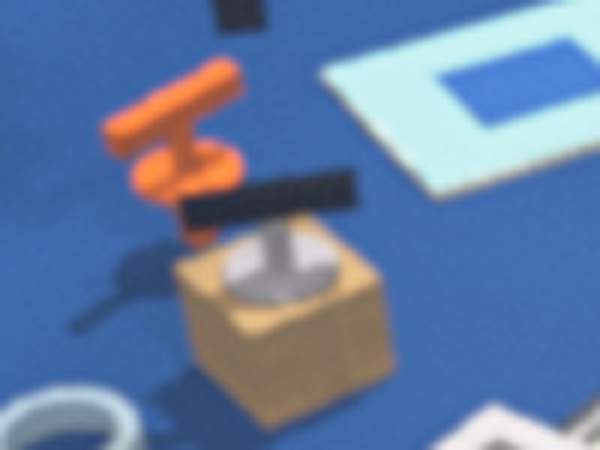

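The key is seated with its collar on the stand. Now I'll find the cover again.

```bash
python3 - <<'E'
from h import *
go([.60,.20,.24],CY);st()
a=cap("wrist");cv2.imwrite("pics/v_w.png",a["image"])
P=cloud(a);im=a["image"];z=P[...,2]
m=(z>.073)&(z<.088)&(im.max(2)<70)&(P[...,0]>.45)&(P[...,0]<.7)&(P[...,1]>.1)&(P[...,1]<.38);m[235:]=False
q=P[m];r=cv2.minAreaRect((q[:,:2]*1000).astype(np.float32));print(m.sum(),np.median(q[:,2]),r)
d=np.array([*r[0],0])/1000-CC;print("case",d@cu,d@cv)
E
```

```text
t 90.8 tcp [0.6002 0.1993 0.2069] w 0.0502 F [ 0.2 -0.6  0.1] M [-0.04 -0.14 -0.04]
770 0.08035454517447621 ((610.8834228515625, 235.08665466308594), (74.32908630371094, 11.248488426208496), 87.14342498779297)
case 0.05259021545366496 -0.002756181401756592
```

View pics/v_w.png

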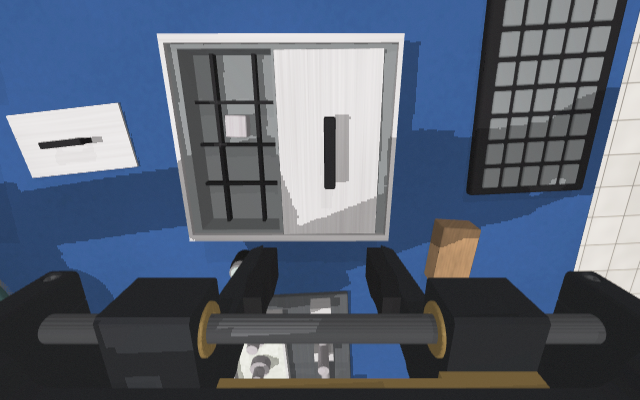

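```bash
python3 - <<'E'
from h import *
x,y=.6112,.236
manip.set_gripper(.04);go([x,y,.14],CY)
lin([x,y,.060]);manip.set_gripper(0,force=12);s=st("grip")
p=tip();lin(p-cu*.105,rate=.08);st("slid")
f0=manip.state()["contact_force"][0];d=.105
while d<.122:
    d+=.0015;lin(p-cu*d,rate=.04);f=manip.state()["contact_force"][0]-f0
    if f>6:break
st(f"d {d:.4f} f {f:.1f}")
manip.set_gripper(.045);lin(tip()+[0,0,.16],rate=.2)
go([.40,.30,.33],CY)
for n in ("side","scene","wrist"):
    a=cap(n);cv2.imwrite(f"pics/w_{n}.png",a["image"])
    P=cloud(a);im=a["image"];z=P[...,2]
    m=(z>.073)&(z<.088)&(im.max(2)<70)&(P[...,0]>.45)&(P[...,0]<.7)&(P[...,1]>.1)&(P[...,1]<.38)
    if n=="wrist":m[235:]=False
    if m.sum()>20:
        q=P[m];r=cv2.minAreaRect((q[:,:2]*1000).astype(np.float32));dd=np.array([*r[0],0])/1000-CC;print(n,m.sum(),r,"case",dd@cu,dd@cv)
E
```

```text
grip t 93.0 tcp [0.6111 0.2361 0.0275] w 0.0117 F [-1.9 -0.1  2.8] M [-0.03  0.3   0.07]
slid t 94.5 tcp [0.5079 0.2414 0.0277] w 0.0119 F [ 7.2 -0.6 -1.2] M [-0.21 -1.21 -0.05]
d 0.1110 f 6.3 t 95.5 tcp [0.507  0.2416 0.0301] w 0.012 F [13.5 -5.7  3.1] M [-0.94 -2.43 -0.02]
side 155 ((506.7668151855469, 243.84271240234375), (70.66620635986328, 12.458120346069336), 86.50713348388672) case -0.05183605073124677 0.0007210976624252129
scene 145 ((512.251953125, 239.52352905273438), (69.7008285522461, 8.664933204650879), 87.63542938232422) case -0.0461394171099024 -0.0033150451009740403
wrist 459 ((508.3793029785156, 241.56280517578125), (74.64474487304688, 12.100373268127441), 87.36539459228516) case -0.05011028074949174 -0.0014743093190427853
```

View pics/w_side.png

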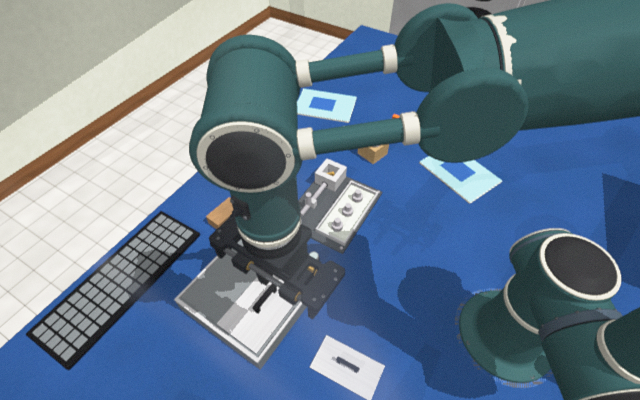

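View pics/w_scene.png

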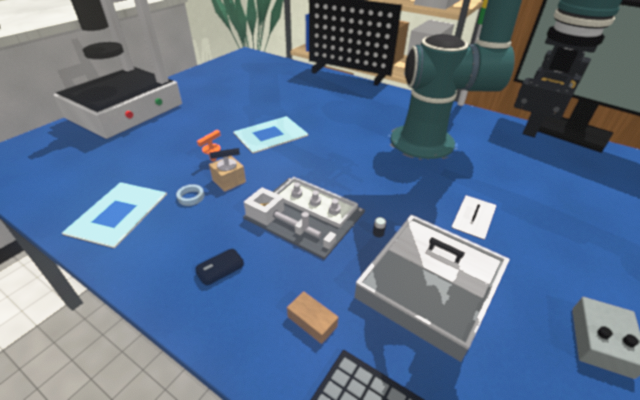

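The cover stopped on 13 N with its bar at case x≈−0.050, which is where it began. But the limit is −0.050 and the nominal shut position is −0.062, so I'll look closely at the front edge.

```bash
python3 - <<'E'
from h import *
go([.46,.16,.20],CY);s=st()
a=cap("wrist");cv2.imwrite("pics/x_w.png",a["image"]);P=cloud(a)
q=P-CC;x=q@cu;y=q@cv;z=P[...,2]
for y0 in (-.09,-.05,0.05,.09):
    row=[]
    for x0 in np.arange(-.135,.02,.005):
        m=(abs(x-x0)<.0025)&(abs(y-y0)<.008); row.append(int(round(np.median(z[m])*1e4)) if m.sum()>2 else None)
    print(y0,row)
crop(a,"x_wc.png",250,40,410,240,4)
E
```

```text
t 98.8 tcp [0.4606 0.1603 0.1676] w 0.0449 F [ 1.   0.1 -0.1] M [-0.06 -0.06 -0.03]
-0.09 [-6, -6, 2647, 529, 2198, 455, 503, 503, 504, 505, 506, 506, 506, 2209, 2634, 507, 511, 506, 511, 510, 510, 511, 510, 511, 2707, 513, 514, 511, 514, 458, 456]
-0.05 [2847, 2848, 2829, 1636, 459, 457, 505, 505, 505, 505, 503, 506, 506, 507, 2810, 2846, 2848, 2850, 2849, 2836, 506, 2994, 2976, 511, 2792, 2740, 511, 512, 510, 455, 456]
0.05 [-6, -9, -5, 523, 455, 455, 497, 498, 499, 499, 500, 501, 501, 500, 503, 503, 504, 503, 504, 504, 504, 506, 505, 507, 506, 507, 507, 508, 508, 456, 456]
0.09 [-7, -8, None, 523, 454, 454, 494, 499, 497, 499, 500, 498, 500, 499, 499, 503, 503, 502, 503, 504, 503, 504, 506, 506, 504, 504, 504, 506, 507, 455, 456]
```

View pics/x_w.png

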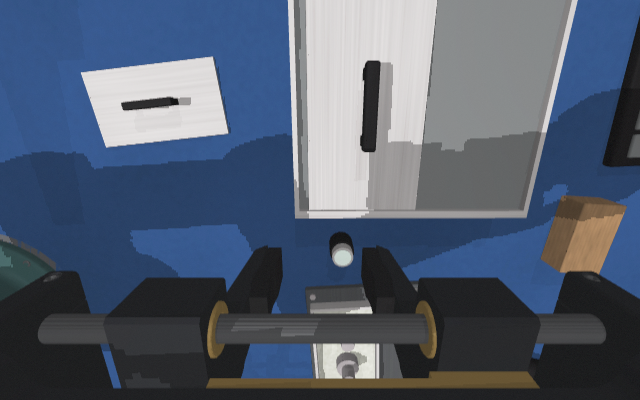

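View pics/x_wc.png

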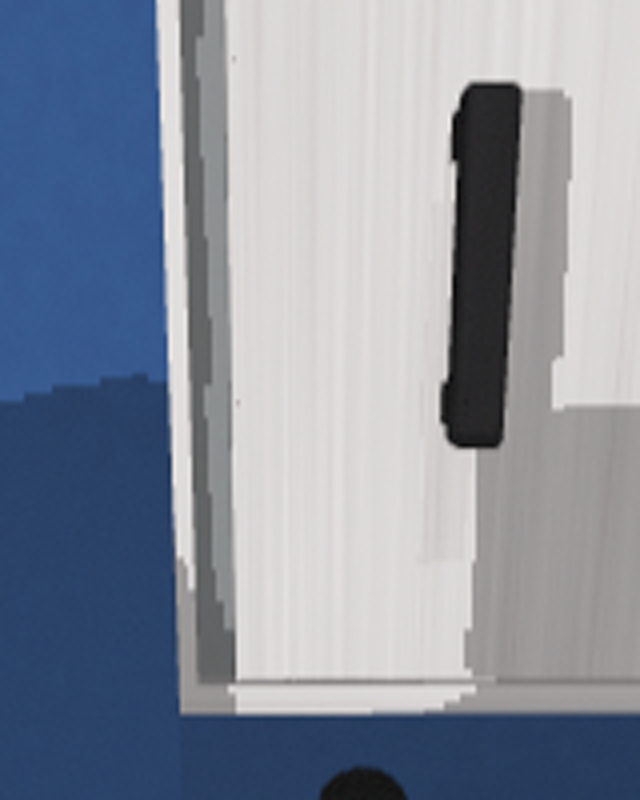

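The front edge has dropped about 1 mm (plate top 49.7 mm) and is butting on the recess wall. The front ledge (45.5 mm) is visible as the grey strip between plate and lip. I'll lift the cover 3 mm, which is still inside the 7 mm lip, move it to the lip and set it down.

```bash
python3 - <<'E'
from h import *
x,y=.508,.242
manip.set_gripper(.04);go([x,y,.14],CY)
lin([x,y,.060]);manip.set_gripper(0,force=40);st("grip")
p=tip();lin(p+cu*.003,rate=.05);lin(p+cu*.003+[0,0,.0035],rate=.03);st("lift")
p=tip()*[1,1,0]+[0,0,.0638]
f0=manip.state()["contact_force"][0];d=.0
while d<.0165:
    d+=.0015;lin(p-cu*d,rate=.04);f=manip.state()["contact_force"][0]-f0
    if f>5:break
st(f"d {d:.4f} f {f:.1f}")
p=tip();lin(p+cu*.0008,rate=.03);p=tip();lin([p[0],p[1],.0603],rate=.02);st("set")
manip.set_gripper(.045,force=10);lin(tip()+[0,0,.16],rate=.2)
go([.46,.16,.20],CY)
a=cap("wrist");P=cloud(a);crop(a,"y_wc.png",250,40,410,240,4)
q=P-CC;x=q@cu;y=q@cv;z=P[...,2];im=a["image"]
for y0 in (-.09,0.05,.09):
    row=[]
    for x0 in np.arange(-.135,.02,.005):
        m=(abs(x-x0)<.0025)&(abs(y-y0)<.008); row.append(int(round(np.median(z[m])*1e4)) if m.sum()>2 else None)
    print(y0,row)
m=(z>.073)&(z<.088)&(im.max(2)<70)&(P[...,0]>.45)&(P[...,0]<.7)&(P[...,1]>.1)&(P[...,1]<.38);m[235:]=False
q=P[m];r=cv2.minAreaRect((q[:,:2]*1000).astype(np.float32));dd=np.array([*r[0],0])/1000-CC;print(m.sum(),r,"case",dd@cu,dd@cv)
st()
E
```

```text
grip t 101.0 tcp [0.5083 0.2421 0.0275] w 0.0115 F [-0.6 -0.5  2.8] M [-0.11  0.04  0.04]
lift t 101.5 tcp [0.5111 0.2418 0.0305] w 0.0114 F [ 0.5 -0.4 -3.4] M [-0.08 -0.08 -0.01]
d 0.0165 f 6.6 t 104.2 tcp [0.4979 0.2426 0.0321] w 0.0114 F [ 7.1 -2.9 -3.1] M [-0.45 -1.35 -0.03]
set t 104.9 tcp [0.4983 0.2428 0.0275] w 0.0115 F [ 0.4 -0.1  0.3] M [-0.02 -0.15  0.01]
-0.09 [-6, -7, 2627, 2195, 503, 504, 505, 503, 507, 504, 506, 504, 2061, 2236, 2618, 506, 506, 505, 506, 506, 506, 505, 507, 2679, 2682, 507, 507, 456, 457, 457, 460]
0.05 [-7, -7, -5, 525, 504, 504, 505, 504, 504, 505, 504, 504, 505, 506, 503, 505, 506, 504, 504, 504, 504, 505, 506, 507, 506, 504, 505, 458, 456, 456, 457]
0.09 [-8, -8, -2, 521, 500, 502, 501, 501, 504, 506, 504, 504, 505, 504, 502, 505, 502, 502, 502, 506, 505, 502, 503, 502, 505, 501, 502, 457, 456, 455, 453]
1317 ((498.6351318359375, 241.00750732421875), (74.05432891845703, 12.047727584838867), 87.19474029541016) case -0.05981387893837125 -0.0025218822991147365
 t 107.0 tcp [0.4596 0.1598 0.166 ] w 0.045 F [0.6 0.3 0.5] M [-0.05 -0.1  -0.03]
```

View pics/y_wc.png

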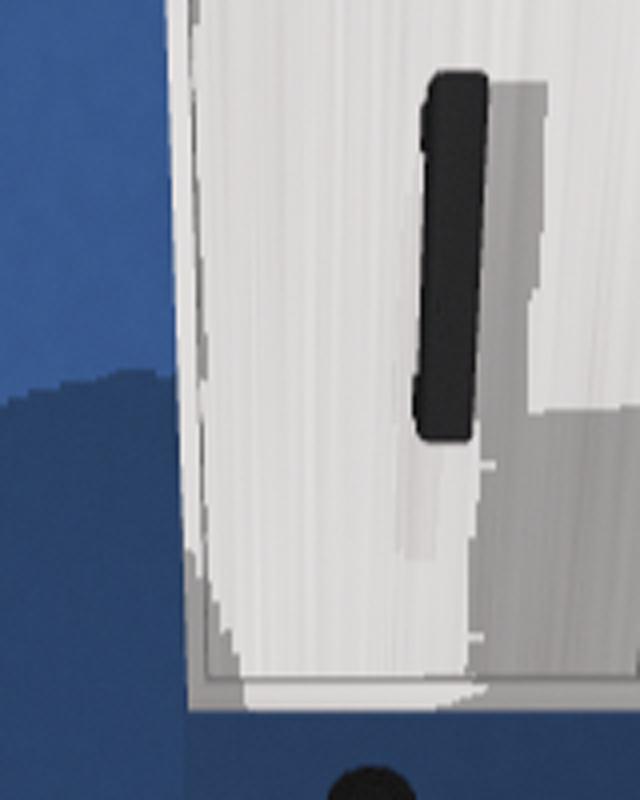

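The cover now lies flat (top 50.4 mm all over) against the front lip. I'll make a last check of everything with the arm clear.

```bash
python3 - <<'E'
from h import *
go([.42,.02,.32],0)
a=cap("wrist");cv2.imwrite("pics/z_w.png",a["image"])
b=cap("scene");cv2.imwrite("pics/z_sc.png",b["image"]);crop(b,"z_c.png",180,120,380,260,4)
P=cloud(b);z=P[...,2]
m=(z>.09)&(z<.115)&(b["image"].max(2)<80)&(np.linalg.norm(P[...,:2]-[.534,-.378],axis=2)<.06);print("key bar",np.median(z[m]),P[m].mean(0),np.ptp(z[m]))
m=((z>.038)&(z<.050)&(P[...,0]>.44)&(P[...,0]<.525)&(P[...,1]<-.02)&(P[...,1]>-.205)).astype(np.uint8)
k,l,s,c=cv2.connectedComponentsWithStats(m)
for i in range(1,k):
    if s[i,4]>5:print("pin",P[l==i].mean(0).round(4))
st()
E
```

```text
key bar 0.10098370424388331 [ 0.53918882 -0.37615934  0.10027309] 0.013494578647884947
pin [ 0.4866 -0.1719  0.0451]
pin [ 0.4861 -0.1118  0.0444]
pin [ 0.4856 -0.0513  0.0445]
 t 107.9 tcp [0.4197 0.021  0.2853] w 0.0452 F [-0.1 -1.2  0.1] M [ 0.01 -0.05  0.  ]
```

View pics/z_c.png

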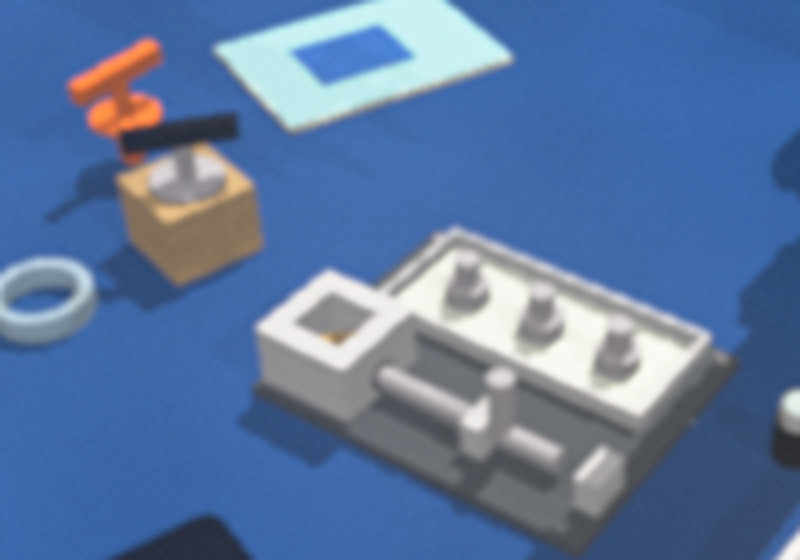

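View pics/z_sc.png

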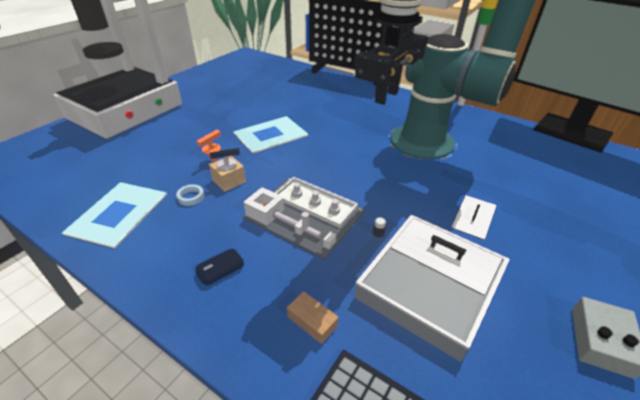

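Everything is in place. Three pins stand in the tray, the bolt is home, the key is in its stand, the cover is shut, and the bystanders are at their starting pixels. I'll hand the job in.

```bash
python3 - <<'E'
from h import *
print(order.close_job());st()
E
```

```text
the job is handed in; nothing more can be done
None
the job is handed in; nothing more can be done
```

I handed the job in at about 108 s with every step done; the system gives no verdict. I slid the cover aside, stood all three pins in the tray and left the block in the case. Then I slid the bolt home, turned the screw to its stop with the key, put the key back in its stand and shut the cover.

**Last checks**
- **Pins:** all three are upright, with tops at about 45 mm over the table, close to the 46 mm expected.
- **Bolt:** it stopped against 13 N of resistance, and the knob is at its end position.
- **Screw:** it reads about 2.30 rad in the wrist picture, with 0.39 N m felt at the stop.
- **Key:** the collar is down on the stand, with the bar at about 101 mm; 87–103 mm is expected when seated.
- **Cover:** it lies flat against the front lip, at case x about −0.060 m.
- **Lens, tape, mouse and box:** they looked unmoved from the start by eye; I did not measure them.

**What disagreed or failed on the way**
- **Tool length:** the real fingertips sit 33 mm short of the reported TCP. Because of this my first grip on the cover bar closed on nothing. A touch on the table and the depth maps confirmed the offset, and I corrected for it from then on.
- **Cover shutting:** on the first try its front edge had dropped about 1 mm and jammed on the recess wall at x −0.050 m. I lifted it about 3 mm over the edge and set it down against the lip.
- **Camera readings:** the wrist camera and the bolt-knob grip put the well about 2 mm apart, which is within the calibration, and the key still went in first time. The scene camera alone read the pins and key bar 2–5 mm further out in x than the other measurements.

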